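# Load the jar locker through its bifold hatch

### The arm

A 6-joint arm with a two-finger parallel gripper is mounted at the origin on the work surface. World frame = base frame: x ahead of the robot, y to its left, z up, the work surface at z = 0. Lengths are in mm, angles in degrees, forces in N, time in s.
With the tool pointing down it reaches from about 325 to 925 mm from the base axis. Payload 3.1 kg.
Tool frame: the origin (TCP) lies on the front face of the gripper's body, between the roots of the fingers; the fingertips stand 73 mm ahead of it and the grasp point (between the pads) lies 54 mm ahead of it; z points along the fingers, y is the direction in which the jaws open and shut (so a half turn about z gives the same grasp; the last joint's range is limited). The gripper opens to 85 mm and grips with 20 to 120 N. Pads are 22 mm wide; open, the fingers measure 114 mm over their backs; the gripper's body (76 mm by 85 mm) begins 54 mm behind the grasp point. The pads swing forward as they close: fully open they stand 13 mm farther back than shut.
Start: joints at [57.514, 12.427, 92.441, -0, 75.132, -6.429], TCP at [274.536, 561.489, 303.9] pointing down, gripper open.
Joint ranges: [-157.48, 157.48], [-44.54, 120.13], [17.64, 146.25], [-64.5, 244.5], [7.68, 150.69], [-147.95, 147.95]. Speed limits (degrees/s): [159.86, 159.86, 180, 180, 180, 180].

### API

Orientations are given as [roll, pitch, yaw] about the fixed x, y, z axes, in that order (R = Rz(yaw) Ry(pitch) Rx(roll)).
In Python, from cell import * gives the robot as it stands.
- The arm moves only by the tool servo_tool, never from a script. Its argument "plan" is a list of rows, each an object of numbers: "jaw": the finger opening in cm, from 0 to 8.54; "tx", "ty", "tz": the shift along the world's x, y, z in cm; "spin": the turn about the world's z in rad. In form: [{"jaw": .., "tx": .., "ty": .., "tz": .., "spin": ..}, ...]. A call has 1 to 5 rows; each row is the pose to reach, as a shift and turn from the pose measured when the call began; what a row does not reach only later rows make up. A row lasts 1/10 s, in which the tool goes at most 50 mm and 8.59 degrees, less where a joint would pass 70% of its speed; a pose out of reach is approached as far as the arm can. A call with a gripper value outside its range is refused whole. The fingers move at their own pace and stop on an object; "squeeze" is the grip in N (left out, the last holds). Time passes only in rows, so rows that repeat a pose let the fingers close. It gives the time, the measured TCP pose, the force and the opening at its end, in the units of the state.
- state(): the state, without advancing time (a new reading comes with each control period).
- snapshot(name): name is "scene" or "top"; returns the picture (420x560x3 uint8, red, green, blue); there is no depth.
- get_calibration(name): a dict with "vertical_fov" (degrees; the focal length in pixels is half the picture's height over the tangent of half this angle, whatever the lens; pixels are square), "cx", "cy" (the principal point, pixels), "origin" and "rotation" of the camera in the world. Camera axes: x right, y down, z forward; pixel columns grow to the right and rows downward; lengths in mm; the calibration is good to about 2 mm. A picture is of the moment at which its call begins. get_calibration takes no time and is no camera call.
- job_done(): hands the job in, once; it reports no verdict.
The state is a dict: "clock": time; "joints": joint angles; "dq": joint speeds; "effort": joint torques, N m; "tool_pos": TCP position; "orientation": TCP orientation; "contact_force": force on the tool from outside, world axes, zero at the start; "torque": the same for the moment, N m; "finger_gap": finger opening in mm.
Only numpy, scipy, OpenCV 4.12 (cv2) and the standard library are available. Lean on these libraries where they do the work, as an engineer would, in place of code of your own. Each camera call takes 0.05 s, during which the arm holds its last target. There are 200 camera calls.

### The job

Pack the squat gherkin jars for transport: slide the locker's lock fully open to its end stop, push the bifold hatch at its fold until both panels are fully folded up at the hinge end, and then set every squat jar inside, gently and standing upright on the liner. When all are in, close the hatch down on its stop again and slide the lock fully home. Do not knock a jar over, and leave the mug, the vinegar bottle, the tin and the bowl where they stand.

Things in the scene. Friction and masses are not known exactly. Their poses are not given: they have to be found in the camera images.
- locker: Fixed open-topped plywood jar locker, outside 246 (its x) x 286 (its y) x 105 mm high, inside 230 x 270 mm. Origin: centre of underside on the table. A bifold hatch of two 222 x 130 mm panels covers it, hinge lines along locker x; fixed hinge at the -y end, the free edge runs in side tracks, at the +y end when closed. A steel lock ledge, 44 mm wide, is outside the +y wall.
- liner: 4 mm rubber liner that covers the locker's floor inside, turned as the locker is. Origin: centre of its underside, 6 mm above the table, under the middle of the locker; the jars stand on its top, 10 mm above the table.
- hatch_hinge (a point): Middle of the hatch's fixed hinge axis, at locker x = 0, y = -130 mm, z = 112 mm; the axis runs along locker x.
- hatch_fold (a point): Middle of the fold hinge of the hatch: a steel barrel 226 mm long along locker x, radius 11 mm, centred here, 130 mm from the fixed hinge axis. The panels lie 3 to 9 mm below the hinge axes, so the barrel is a proud ridge: 144 mm above the table near mid locker when closed, 240 mm up near the -y end when folded.
- hatch (a joint): Angle of the first panel, rad: 0 closed on its stop (panel slopes up 0.25 rad from fixed hinge to fold), 1.15 fully folded (panels stand at the -y end, free edge 44 mm from the fixed axis). The second panel slopes down equally. Push the fold to locker -y (8 to 11 N at first) to fold, to +y to close; stiff, stays where left.
- lock (a joint): Position of the transport lock slide, m: 0 locked, 0.060 end stop, unlocked. It grows towards locker -x. Slides with about 2 N and stays where it is left. When locked its hook stands before a lug on the hatch's free edge and blocks the hatch.
- lock_grip (a point): Point in the lock's black grip fin, 160 mm above the table, at locker x = 30 mm minus the joint value, y = 165 mm. The fin is 14 (locker x) x 28 (locker y) mm and rises from 117 to 177 mm above the table; from its foot a flat steel arm 30 mm wide reaches over the rim, its top 131 mm above the table; its hook overhangs the inside as far as locker y = 102 mm.
- jar0: Squat glass preserving jar of gherkins with a flat clipped glass lid, a plain cylinder 66 mm in diameter and 72 mm high, 0.2 to 0.33 kg. Origin: centre of its underside; z up when it stands. All such jars are alike; two to four are present, standing about on the table.
- jar1: Squat glass preserving jar of gherkins with a flat clipped glass lid, a plain cylinder 66 mm in diameter and 72 mm high, 0.2 to 0.33 kg. Origin: centre of its underside; z up when it stands. All such jars are alike; two to four are present, standing about on the table.
- jar2: Squat glass preserving jar of gherkins with a flat clipped glass lid, a plain cylinder 66 mm in diameter and 72 mm high, 0.2 to 0.33 kg. Origin: centre of its underside; z up when it stands. All such jars are alike; two to four are present, standing about on the table.
- jar3: Squat glass preserving jar of gherkins with a flat clipped glass lid, a plain cylinder 66 mm in diameter and 72 mm high, 0.2 to 0.33 kg. Origin: centre of its underside; z up when it stands. All such jars are alike; two to four are present, standing about on the table.
- vinegar: Amber vinegar bottle, 60 mm in diameter, 170 mm high; bystander. Origin: centre of underside.
- mug: White mug, 72 mm in diameter, 85 mm high, handle on its +y side; bystander. Origin: centre of underside.
- tin: Tin can, 68 mm in diameter, 100 mm high; bystander. Origin: centre of underside.
- bowl: Blue bowl, 150 mm in diameter, 60 mm high; bystander at the right. Origin: centre of underside.

How it is judged:
By the outcome, as a careful person would: the job done as asked, in the order asked, and still so for the second after the job is handed in, with the robot touching nothing.
Of jar0, jar1, jar2, jar3 only 2 to 4 are there at a start; the rules pass over those that are not, and their reading is None.
At some moment in a run one of jar0, jar1, jar2, jar3 may be knocked a few centimetres aside while the robot is not near it.
It also fails if it takes over 210 s, if anything falls off the work surface, if the arm or the gripper's body presses on something with over 40 N, if the wrist force passes 120 N, or if a joint passes its speed limit or range.

## Working session

There is one attempt and no reset: what is moved stays moved. The work goes in short steps, Python scripts to look and compute and a tool call to move; the robot and the scene stay as the last step left them, time stands still between calls to the robot, and variables do not carry over. Pictures are saved under pics/ and viewed, about 12 in all and at most 16, crops included, and the job is handed in when it is done.

Besides the shell and the picture viewer there is one more tool, called after ">>>" as name(argument=value, ...), one argument or row to a line, values as JSON. servo_tool: Moves the arm, as the interface text tells. Its arguments: {"type":"object","properties":{"plan":{"type":"array","items":{"type":"object","properties":{"jaw":{"type":"number"},"tx":{"type":"number"},"ty":{"type":"number"},"tz":{"type":"number"},"spin":{"type":"number"}}}},"squeeze":{"type":"number"}},"required":["plan"]}

```bash
ls; mkdir -p pics; cat > h.py <<'E'
from cell import *
import numpy as np, cv2
def snap(n,f):
    im=snapshot(n); cv2.imwrite(f,im[:,:,::-1]); return im
def cam(n):
    c=get_calibration(n); f=210/np.tan(np.radians(c["vertical_fov"])/2)
    return f,c["cx"],c["cy"],np.array(c["origin"]),np.array(c["rotation"])
def ray(n,u,v):
    f,cx,cy,o,R=cam(n); return o,R@np.array([(u-cx)/f,(v-cy)/f,1.])
def atz(n,u,v,z):
    o,d=ray(n,u,v); return o+d*(z-o[2])/d[2]
def proj(n,p):
    f,cx,cy,o,R=cam(n); q=R.T@(np.array(p,float)-o); return np.array([cx+f*q[0]/q[2],cy+f*q[1]/q[2]])
def tri(a,b):
    A=[];B=[]
    (o1,d1),(o2,d2)=ray(*a),ray(*b)
    d1/=np.linalg.norm(d1);d2/=np.linalg.norm(d2)
    t=np.linalg.lstsq(np.c_[d1,-d2],o2-o1,rcond=None)[0]
    p,q=o1+t[0]*d1,o2+t[1]*d2
    return (p+q)/2,np.linalg.norm(p-q)
E
python3 - <<'E'
from h import *
for n in("scene","top"):
    snap(n,f"pics/{n}0.png"); print(n,get_calibration(n))
print(state())
E
```

```text
pics
scene {'vertical_fov': 48.51201144902903, 'cx': 279.4422001095632, 'cy': 199.89000175367795, 'origin': array([1396.27055096,  267.02991866,  864.94479024]), 'rotation': array([-129.43617076,   -1.24040815,  109.23664371])}
top {'vertical_fov': 46.635681076666586, 'cx': 284.5461758284131, 'cy': 208.04867889217596, 'origin': array([ 380.65819127,  -19.29734623, 1387.37690189]), 'rotation': array([-172.20338304,    0.51870993,  -90.06725954])}
{'clock': 0.1, 'joints': array([ 5.75140624e+01,  1.24722555e+01,  9.25238394e+01,  5.12761697e-04,
        7.51315730e+01, -6.42788755e+00]), 'dq': array([ 0.0068742 , -0.16036241, -0.27494775, -0.04052023,  0.00578843,
        0.0708954 ]), 'effort': array([-1.32929661e-03, -3.98075438e+01, -3.04972672e+01, -1.76958511e-04,
        4.16967858e-03,  6.98308654e-06]), 'tool_pos': array([274.19583879, 560.96953557, 302.65910033]), 'orientation': array([-1.79873190e+02, -1.47849214e-02,  1.53941802e+02]), 'contact_force': array([ 1.22630419, -0.59119255, -0.19824566]), 'torque': array([0.02150639, 0.0206048 , 0.015204  ]), 'finger_gap': 85.62974030023837}
```

```bash
sed -i 's/^    return f,c\["cx"\].*/    r=np.radians(c["rotation"]); return f,c["cx"],c["cy"],np.array(c["origin"]),Rotation.from_euler("xyz",r).as_matrix()/; s/^import numpy.*/&\nfrom scipy.spatial.transform import Rotation/' h.py
python3 -c "
import cv2
for n in('scene','top'):
    i=cv2.imread(f'pics/{n}0.png'); cv2.imwrite(f'pics/{n}0b.png',cv2.resize(i,(784,588),interpolation=cv2.INTER_CUBIC))"
```

```text
(no output)
```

View pics/scene0b.png

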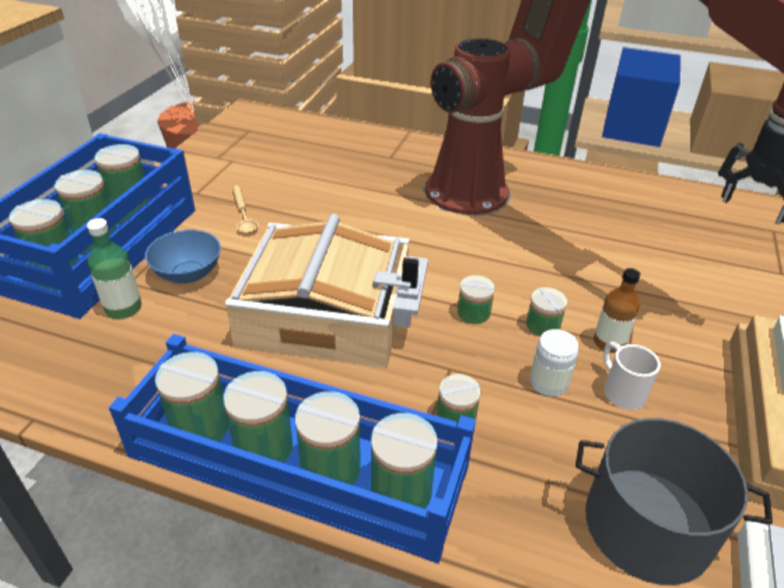

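View pics/top0b.png

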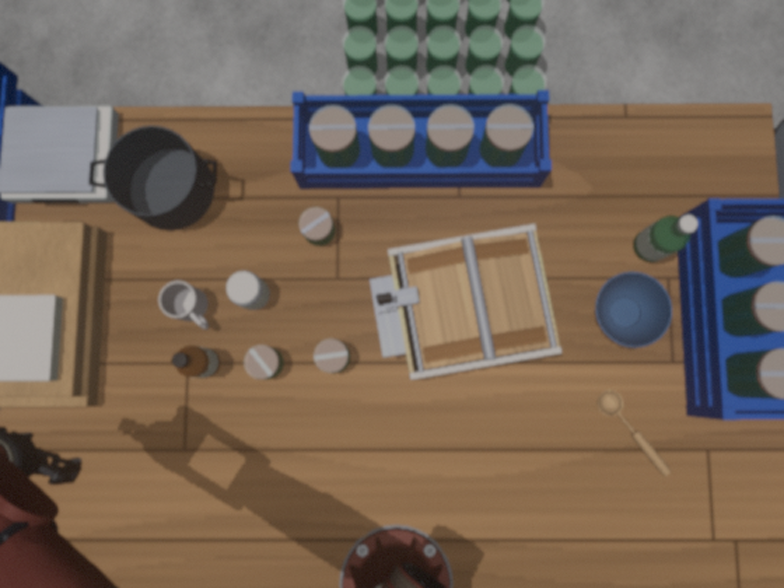

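```bash
python3 - <<'E'
from h import *
t0=cv2.imread('pics/top0.png'); s0=cv2.imread('pics/scene0.png')
a=cv2.resize(t0[150:280,130:400],None,fx=2.9,fy=2.9,interpolation=cv2.INTER_CUBIC)
b=cv2.resize(s0[150:315,150:480],None,fx=2.4,fy=2.4,interpolation=cv2.INTER_CUBIC)
cv2.imwrite('pics/a.png',a); cv2.imwrite('pics/b.png',b); print(a.shape,b.shape)
k=1.4
for n,t,s in [("jA",(316,223),(460,385)),("jB",(261,361),(548,297)),("jC",(331,356),(477,285))]:
    print(n,tri(("top",t[0]/k,t[1]/k),("scene",s[0]/k,s[1]/k)),atz("top",t[0]/k,t[1]/k,72))
for n,t,s in [("+x+y",(389,250),(388,327)),("+x-y",(535,227),(234,304)),("-x-y",(560,354),(272,228)),("-x+y",(412,377),(408,240)),("fin",(384,298),(411,262)),("fold+x",(467,238),(308,293)),("fold-x",(488,358),(334,219))]:
    print(n,tri(("top",t[0]/k,t[1]/k),("scene",s[0]/k,s[1]/k)))
E
```

```text
(377, 783, 3) (396, 792, 3)
jA (array([696.01572941, 155.69317228,  76.25623484]), np.float64(2.599660735717869)) [697.32148389 154.98430682  72.        ]
jB (array([426.00531928, 256.39018708,  73.69684664]), np.float64(0.00012089316828867611)) [426.06388306 256.74634649  72.        ]
jC (array([435.38599293, 122.72994269,  70.67179668]), np.float64(0.9625349989643079)) [435.43642455 122.11539533  72.        ]
+x+y (array([636.05924984,  11.64874436, 102.30532147]), np.float64(3.450569503477969))
+x-y (array([ 677.50685167, -264.21864171,  103.81518989]), np.float64(13.301210163993643))
-x-y (array([ 436.7575219 , -310.16313288,   95.78925317]), np.float64(4.1281843051389036))
-x+y (array([394.35721496, -31.70389507, 108.74796723]), np.float64(2.90088071515519))
fin (array([535.03200097,  18.0873327 , 169.78344962]), np.float64(1.431570530764521))
fold+x (array([ 648.47612218, -131.30399815,  145.37301057]), np.float64(9.46602809770005))
fold-x (array([ 428.62999214, -171.33636367,  146.00058752]), np.float64(1.9335475262739494))
```

View pics/a.png

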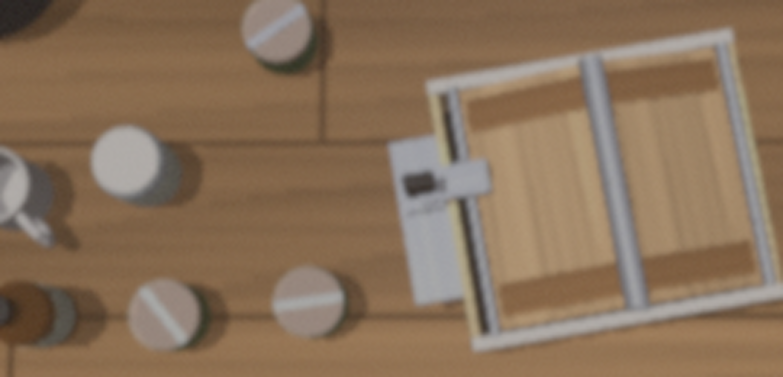

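View pics/b.png

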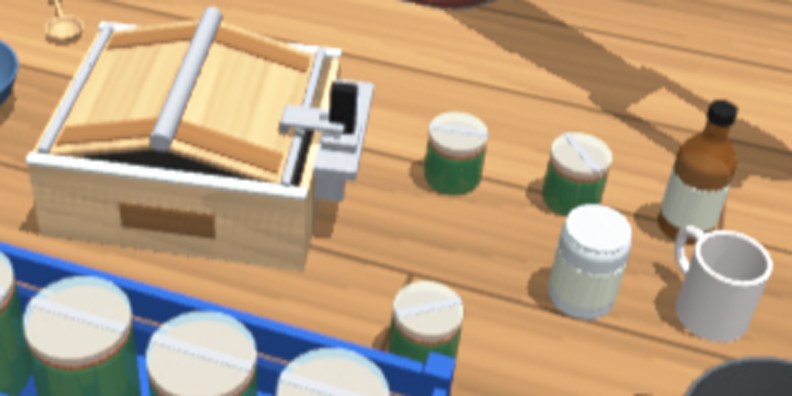

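```bash
python3 - <<'E'
from h import *
from scipy.optimize import least_squares
P=lambda u,v:(130+u/2.9,150+v/2.9)
S=lambda u,v:(150+u/2.4,150+v/2.4)
# local pts
L=[(123,143,105),(123,-143,105),(-123,-143,105),(-123,143,105)]
T=[P(427,80),P(732,28),P(782,298),P(475,351)]
C=[S(309,193),S(29,158),S(100,25),S(341,50)]
fin=(30,165,177)
def loc(x,p): c,s=np.cos(x[2]),np.sin(x[2]); return [x[0]+c*p[0]-s*p[1],x[1]+s*p[0]+c*p[1],p[2]]
obs=[("top",l,t) for l,t in zip(L,T)]+[("scene",l,t) for l,t in zip(L,C)]+[("top",fin,P(419,181)),("scene",fin,S(344,88))]
def r(x): return np.concatenate([proj(n,loc(x,l))-t for n,l,t in obs])
s=least_squares(r,[535,-150,0.17],x_scale=[1,1,.01],loss="soft_l1")
x=s.x; print(x,np.degrees(x[2])); print(np.round(r(x).reshape(-1,2),1))
print("fin",loc(x,(30,165,160)),"fin open",loc(x,(-30,165,160)))
import math
h=loc(x,(0,-130,112)); 
for th in(0.25,1.4): print("fold",loc(x,(0,-130+130*math.cos(th),112+130*math.sin(th))))
print(loc(x,(0,130,112)))
for nm,t in [("A",(277,29)),("B",(166,314)),("C",(309,300)),("tin",(126,160)),("vin",(20,315))]:
    print(nm,atz("top",*P(*t),{"tin":100,"vin":170}.get(nm,72)))
for p in [(600,0,0)]: pass
E
```

```text
[ 5.35364917e+02 -1.49893323e+02  1.73967154e-01] 9.967583685906215
[[-0.2  2.6]
 [-0.6  2.1]
 [ 1.1 -0.6]
 [-0.6  0.3]
 [-1.5  1.2]
 [-0.4  0.9]
 [ 0.6 -0.1]
 [-0.2  0.8]
 [-0.4 -0.4]
 [-0.2 -1.6]]
fin [np.float64(536.3520812638525), np.float64(17.808869736750438), 160] fin open [np.float64(477.25773082997983), np.float64(7.423411306876204), 160]
fold [np.float64(536.0644440250911), np.float64(-153.87370703674182), 144.162514703088]
fold [np.float64(554.0421721502222), np.float64(-256.1688703176805), 240.10846489849982]
[np.float64(512.8630901310095), np.float64(-21.855563897945757), 112]
A [695.30163848 155.49910196  72.        ]
B [424.9385402  254.52472435  72.        ]
C [437.68322898 121.81090426  72.        ]
tin [565.43304379 289.33091032 100.        ]
vin [420.96928688 359.87399788 170.        ]
```

>>> servo_tool(
  plan=[
    {"tx": 2.1, "ty": -4.4, "spin": -0.13, "jaw": 8.5},
    {"tx": 4.2, "ty": -8.8, "spin": -0.26, "jaw": 8.5},
    {"tx": 6.3, "ty": -13.2, "spin": -0.39, "jaw": 8.5},
    {"tx": 8.4, "ty": -17.6, "spin": -0.52, "jaw": 8.5},
    {"tx": 10.5, "ty": -22.0, "spin": -0.65, "jaw": 8.5},
  ],
  squeeze=30,
)

```text
invalid input at $.plan[0]: expected keys jaw, tx, ty, tz, spin
```

>>> servo_tool(
  plan=[
    {"tx": 2.1, "ty": -4.4, "spin": -0.12, "jaw": 8.5},
    {"tx": 4.2, "ty": -8.8, "spin": -0.24, "jaw": 8.5},
    {"tx": 6.3, "ty": -13.2, "spin": -0.28, "jaw": 8.5},
    {"tx": 8.4, "ty": -17.6, "spin": -0.28, "jaw": 8.5},
    {"tx": 10.5, "ty": -22.0, "spin": -0.28, "jaw": 8.5},
  ],
)

```text
invalid input at $.plan[0]: expected keys jaw, tx, ty, tz, spin
```

>>> servo_tool(
  plan=[
    {"jaw": 8.5, "tx": 2.1, "ty": -4.4, "tz": 0, "spin": -0.13},
    {"jaw": 8.5, "tx": 4.2, "ty": -8.8, "tz": 0, "spin": -0.26},
    {"jaw": 8.5, "tx": 6.3, "ty": -13.2, "tz": 0, "spin": -0.39},
    {"jaw": 8.5, "tx": 8.4, "ty": -17.6, "tz": 0, "spin": -0.52},
    {"jaw": 8.5, "tx": 10.5, "ty": -22.0, "tz": 0, "spin": -0.65},
  ],
  squeeze=30,
)

```text
clock: 0.6
tool_pos: [379.3, 339.1, 302.1]
orientation: [-179.8, -0.0, 116.4]
contact_force: [-0.2, -1.0, -0.8]
finger_gap: 85.0
```

>>> servo_tool(
  plan=[
    {"jaw": 6, "tx": 2.1, "ty": -4.4, "tz": 0, "spin": -0.12},
    {"jaw": 6, "tx": 4.2, "ty": -8.8, "tz": 0, "spin": -0.24},
    {"jaw": 6, "tx": 6.3, "ty": -13.2, "tz": 0, "spin": -0.28},
    {"jaw": 6, "tx": 8.4, "ty": -17.6, "tz": 0, "spin": -0.28},
    {"jaw": 6, "tx": 10.5, "ty": -22.0, "tz": 0, "spin": -0.28},
  ],
)

```text
clock: 1.1
tool_pos: [484.5, 117.2, 301.8]
orientation: [-179.8, -0.0, 100.4]
contact_force: [1.3, 1.5, 1.5]
finger_gap: 60.2
```

>>> servo_tool(
  plan=[
    {"jaw": 6, "tx": 2.0, "ty": -4, "tz": 0, "spin": 0},
    {"jaw": 6, "tx": 4.0, "ty": -8, "tz": 0, "spin": 0},
    {"jaw": 6, "tx": 5.2, "ty": -10, "tz": 0, "spin": 0},
    {"jaw": 6, "tx": 5.2, "ty": -10, "tz": -4, "spin": 0},
    {"jaw": 6, "tx": 5.2, "ty": -10, "tz": -5, "spin": 0},
  ],
)

```text
clock: 1.6
tool_pos: [534.2, 16.4, 247.6]
orientation: [-179.4, -0.1, 100.3]
contact_force: [-0.6, 0.3, -1.2]
finger_gap: 59.9
```

```bash
python3 - <<'E'
from h import *
i=snap("scene","pics/s1.png"); t=snap("top","pics/t1.png")
a=cv2.resize(i[130:290,250:410],(480,480)); cv2.imwrite("pics/c1.png",a[:,:,::-1])
for p in [(0,100),(0,143)]: pass
print(atz("top",330/1.4,187/1.4,100))
E
```

```text
[762.24727045 125.06790071 100.        ]
```

View pics/c1.png

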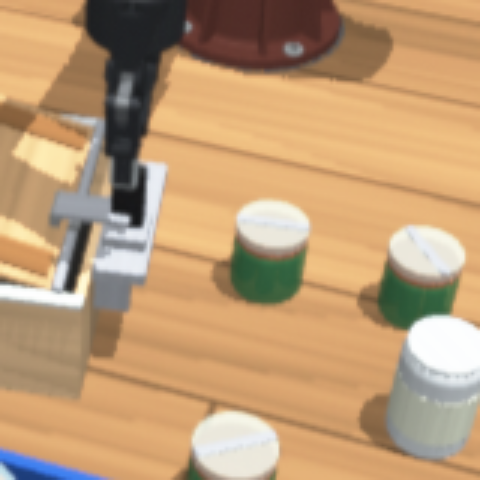

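>>> servo_tool(
  plan=[
    {"jaw": 6, "tx": 0.2, "ty": 0.1, "tz": -3.2, "spin": 0},
    {"jaw": 2, "tx": 0.2, "ty": 0.1, "tz": -3.2, "spin": 0},
    {"jaw": 0.5, "tx": 0.2, "ty": 0.1, "tz": -3.2, "spin": 0},
    {"jaw": 0.5, "tx": 0.2, "ty": 0.1, "tz": -3.2, "spin": 0},
    {"jaw": 0.5, "tx": 0.2, "ty": 0.1, "tz": -3.2, "spin": 0},
  ],
  squeeze=25,
)

```text
clock: 2.2
tool_pos: [537.2, 18.8, 218.8]
orientation: [-179.6, -0.1, 100.4]
contact_force: [-0.4, 1.6, 2.3]
finger_gap: 13.4
```

>>> servo_tool(
  plan=[
    {"jaw": 0.5, "tx": 0, "ty": 0, "tz": 0, "spin": 0},
  ],
)

```text
clock: 2.3
tool_pos: [537.2, 18.8, 218.9]
orientation: [-179.7, -0.1, 100.3]
contact_force: [1.1, -0.2, -10.8]
finger_gap: 13.5
```

>>> servo_tool(
  plan=[
    {"jaw": 0.5, "tx": -1.18, "ty": -0.21, "tz": 0, "spin": 0},
    {"jaw": 0.5, "tx": -2.36, "ty": -0.42, "tz": 0, "spin": 0},
    {"jaw": 0.5, "tx": -3.55, "ty": -0.62, "tz": 0, "spin": 0},
    {"jaw": 0.5, "tx": -4.73, "ty": -0.83, "tz": 0, "spin": 0},
    {"jaw": 0.5, "tx": -5.91, "ty": -1.04, "tz": 0, "spin": 0},
  ],
)

```text
clock: 2.8
tool_pos: [479.6, 8.8, 219.1]
orientation: [179.7, -0.1, 100.3]
contact_force: [31.2, 7.8, -31.4]
finger_gap: 13.4
```

>>> servo_tool(
  plan=[
    {"jaw": 0.5, "tx": -0.25, "ty": -0.04, "tz": 0, "spin": 0},
    {"jaw": 0.5, "tx": -0.25, "ty": -0.04, "tz": 0, "spin": 0},
  ],
)

```text
clock: 3.0
tool_pos: [479.3, 8.7, 219.1]
orientation: [179.1, -0.1, 100.2]
contact_force: [16.3, 2.9, -15.5]
finger_gap: 13.2
```

>>> servo_tool(
  plan=[
    {"jaw": 4, "tx": 0, "ty": 0, "tz": 0, "spin": 0},
    {"jaw": 4, "tx": 0, "ty": 0, "tz": 0, "spin": 0},
    {"jaw": 4, "tx": 0, "ty": 0, "tz": 3, "spin": 0},
    {"jaw": 4, "tx": 0, "ty": 0, "tz": 5.5, "spin": 0},
    {"jaw": 0, "tx": 1.5, "ty": -3, "tz": 5.5, "spin": 0},
  ],
)

```text
clock: 3.5
tool_pos: [495.0, -19.9, 278.9]
orientation: [178.7, 0.0, 100.4]
contact_force: [0.4, -0.8, -0.8]
finger_gap: 26.6
```

>>> servo_tool(
  plan=[
    {"jaw": 0, "tx": 1.5, "ty": -4, "tz": 0, "spin": 0},
    {"jaw": 0, "tx": 3.0, "ty": -8, "tz": 0, "spin": 0},
    {"jaw": 0, "tx": 3.5, "ty": -9.6, "tz": -2, "spin": 0},
    {"jaw": 0, "tx": 3.5, "ty": -9.6, "tz": -4, "spin": 0},
    {"jaw": 0, "tx": 3.5, "ty": -9.6, "tz": -4, "spin": 0},
  ],
)

```text
clock: 4.0
tool_pos: [527.5, -116.1, 236.2]
orientation: [179.1, -0.2, 100.4]
contact_force: [-0.4, 0.8, -0.5]
finger_gap: -0.5
```

```bash
python3 - <<'E'
from h import *
i=snap("scene","pics/s2.png"); t=snap("top","pics/t2.png")
a=cv2.resize(i[130:290,150:310],(500,500)); b=cv2.resize(t[140:280,260:410],(300,280)); 
c=np.zeros((500,800,3),np.uint8); c[:,:500]=a; c[:280,500:]=b
cv2.imwrite("pics/c2.png",c[:,:,::-1]); s=state(); print(s["tool_pos"],s["contact_force"],s["finger_gap"])
E
```

```text
[ 529.32724203 -115.78655292  239.0214949 ] [0.09341736 0.38384715 0.59280277] -0.41739564394632167
```

View pics/c2.png

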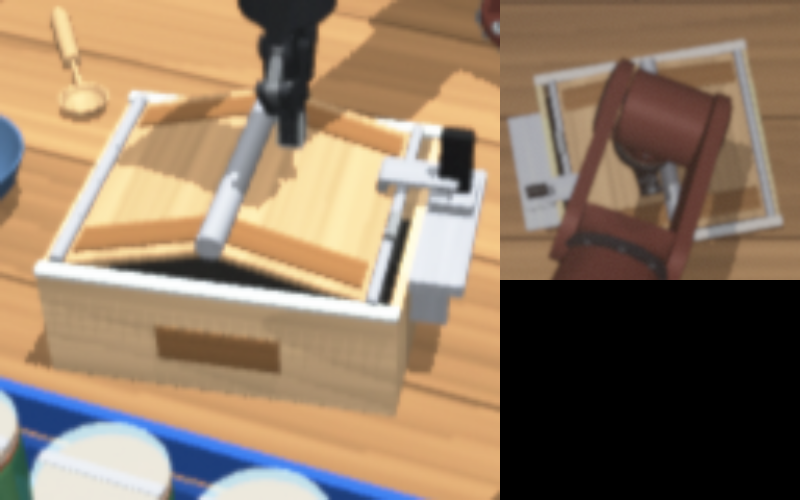

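>>> servo_tool(
  plan=[
    {"jaw": 0, "tx": 0, "ty": 0, "tz": -2.5, "spin": 0},
    {"jaw": 0, "tx": 0, "ty": 0, "tz": -2.5, "spin": 0},
    {"jaw": 0, "tx": 0.13, "ty": -0.8, "tz": -2.5, "spin": 0},
    {"jaw": 0, "tx": 0.23, "ty": -1.3, "tz": -2.5, "spin": 0},
    {"jaw": 0, "tx": 0.26, "ty": -1.5, "tz": -2.5, "spin": 0},
  ],
)

```text
clock: 4.6
tool_pos: [532.9, -131.7, 215.7]
orientation: [178.7, 0.1, 100.4]
contact_force: [1.1, 1.0, 0.4]
finger_gap: -0.2
```

>>> servo_tool(
  plan=[
    {"jaw": 0, "tx": 0.03, "ty": -0.2, "tz": 0, "spin": 0},
    {"jaw": 0, "tx": 0.03, "ty": -0.2, "tz": 0, "spin": 0},
  ],
)

```text
clock: 4.8
tool_pos: [533.1, -132.3, 216.1]
orientation: [178.7, -0.2, 100.4]
contact_force: [-0.6, 6.5, 1.8]
finger_gap: 0.1
```

>>> servo_tool(
  plan=[
    {"jaw": 0, "tx": 0.03, "ty": -0.2, "tz": 0, "spin": 0},
    {"jaw": 0, "tx": 0.03, "ty": -0.2, "tz": 0, "spin": 0},
  ],
)

```text
clock: 5.0
tool_pos: [533.1, -132.6, 216.1]
orientation: [178.7, -0.5, 100.3]
contact_force: [1.0, 5.6, 0.6]
finger_gap: -0.1
```

>>> servo_tool(
  plan=[
    {"jaw": 0, "tx": 0.05, "ty": -0.3, "tz": -0.3, "spin": 0},
    {"jaw": 0, "tx": 0.09, "ty": -0.5, "tz": 0.2, "spin": 0},
    {"jaw": 0, "tx": 0.14, "ty": -0.8, "tz": 1.1, "spin": 0},
    {"jaw": 0, "tx": 0.21, "ty": -1.2, "tz": 1.9, "spin": 0},
    {"jaw": 0, "tx": 0.28, "ty": -1.6, "tz": 2.7, "spin": 0},
  ],
)

```text
clock: 5.5
tool_pos: [535.1, -143.8, 243.2]
orientation: [178.8, -1.2, 100.3]
contact_force: [-1.6, 14.6, 4.2]
finger_gap: 0.1
```

```bash
python3 - <<'E'
from h import *
i=snap("scene","pics/s3.png")
cv2.imwrite("pics/c3.png",cv2.resize(i[110:290,150:330],(500,500))[:,:,::-1]); s=state(); print(s["tool_pos"],s["contact_force"])
E
```

```text
[ 535.45729844 -144.5783631   244.93722233] [-5.05657005 14.00254691  6.64385451]
```

View pics/c3.png

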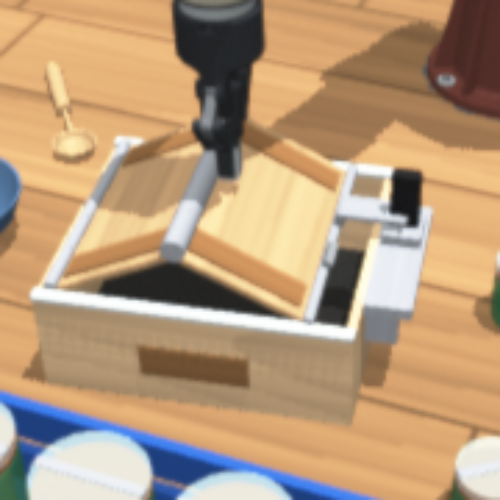

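>>> servo_tool(
  plan=[
    {"jaw": 0, "tx": 0.18, "ty": -1.03, "tz": 0.9, "spin": 0},
    {"jaw": 0, "tx": 0.32, "ty": -1.8, "tz": 1.9, "spin": 0},
    {"jaw": 0, "tx": 0.48, "ty": -2.7, "tz": 2.8, "spin": 0},
    {"jaw": 0, "tx": 0.64, "ty": -3.65, "tz": 3.6, "spin": 0},
    {"jaw": 0, "tx": 0.83, "ty": -4.7, "tz": 4.4, "spin": 0},
  ],
)

```text
clock: 6.05
tool_pos: [543.0, -185.7, 293.1]
orientation: [178.8, -2.1, 100.4]
contact_force: [-9.4, 18.2, 22.0]
finger_gap: 0.2
```

```bash
python3 - <<'E'
from h import *
s=state(); p=s["tool_pos"]; d=p[:2]-[535.4,-149.9]; c,q=.985,.173
ly=-q*d[0]+c*d[1]-22; th=np.arccos((ly+130)/130); print(p,s["contact_force"],"th",th,"axis z",112+130*np.sin(th),"tip",p[2]-73)
E
```

```text
[ 542.96673972 -185.70050635  293.13262413] [-9.44991483 18.21524709 22.0364084 ] th 0.98910011733832 axis z 220.61914487745972 tip 220.13262413200403
```

>>> servo_tool(
  plan=[
    {"jaw": 0, "tx": 0.16, "ty": -0.9, "tz": 0.0, "spin": 0},
    {"jaw": 0, "tx": 0.33, "ty": -1.9, "tz": 0.4, "spin": 0},
    {"jaw": 0, "tx": 0.52, "ty": -3.0, "tz": 0.9, "spin": 0},
    {"jaw": 0, "tx": 0.73, "ty": -4.2, "tz": 1.3, "spin": 0},
    {"jaw": 0, "tx": 0.92, "ty": -5.2, "tz": 1.5, "spin": 0},
  ],
)

```text
clock: 6.55
tool_pos: [552.2, -237.5, 318.5]
orientation: [178.8, -2.0, 100.4]
contact_force: [-15.2, 6.9, 32.3]
finger_gap: -0.4
```

```bash
cat > th.py <<'E'
from h import *
s=state(); p=s["tool_pos"]; d=p[:2]-[535.4,-149.9]; c,q=.985,.173
ly=-q*d[0]+c*d[1]-22; print(p,s["contact_force"],"ly",ly,"th",np.arccos((ly+130)/130),"tip",p[2]-73)
E
python3 th.py
```

```text
[ 552.15399491 -237.45693944  318.47113819] [-15.20304703   6.90691633  32.26043768] ly -111.14202646230548 th 1.4252213639714295 tip 245.4711381934814
```

```bash
python3 - <<'E'
from h import *
i=snap("scene","pics/s4.png");t=snap("top","pics/t4.png")
c=np.zeros((500,800,3),np.uint8); c[:,:500]=cv2.resize(i[90:290,140:340],(500,500)); c[:280,500:]=cv2.resize(t[140:280,260:410],(300,280))
cv2.imwrite("pics/c4.png",c[:,:,::-1]); s=state(); print(s["tool_pos"],s["contact_force"])
E
```

```text
[ 553.2444653  -239.70785063  318.51932018] [-6.31517911  4.93151552 20.10396853]
```

View pics/c4.png

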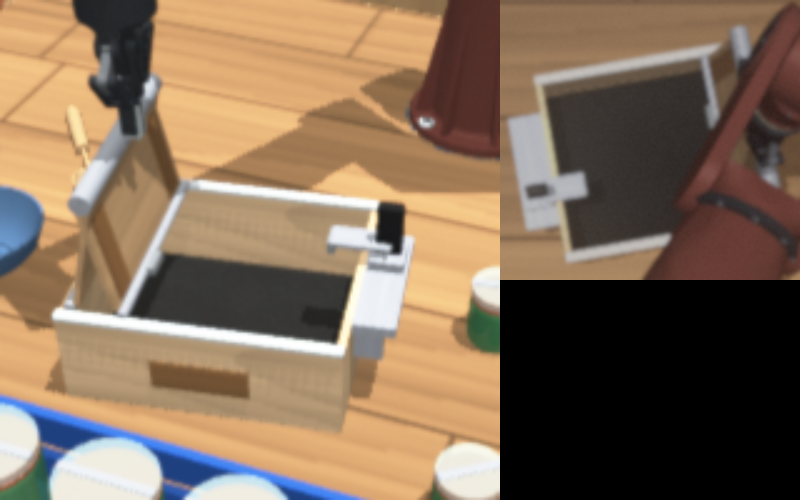

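>>> servo_tool(
  plan=[
    {"jaw": 0, "tx": -0.26, "ty": 1.5, "tz": 0, "spin": 0},
    {"jaw": 0, "tx": -0.35, "ty": 2.0, "tz": -1.5, "spin": 0},
    {"jaw": 0, "tx": -0.26, "ty": 1.5, "tz": -1.5, "spin": 0},
    {"jaw": 0, "tx": -0.1, "ty": 0.6, "tz": -1.5, "spin": 0},
    {"jaw": 0, "tx": 0, "ty": 0, "tz": -1.5, "spin": 0},
  ],
)

```text
clock: 7.15
tool_pos: [552.1, -236.6, 301.5]
orientation: [178.8, -2.5, 100.3]
contact_force: [-4.7, 19.2, 5.3]
finger_gap: 0.2
```

```bash
python3 th.py
```

```text
[ 552.14293962 -236.64723952  301.5201464 ] [-4.70396457 19.22396879  5.32375019] ly -110.34255948202727 th 1.4190029999855753 tip 228.52014640229334
```

>>> servo_tool(
  plan=[
    {"jaw": 0, "tx": 0.08, "ty": -0.45, "tz": 0, "spin": 0},
    {"jaw": 0, "tx": 0.08, "ty": -0.45, "tz": 0, "spin": 0},
    {"jaw": 0, "tx": 0.08, "ty": -0.45, "tz": 0, "spin": 0},
  ],
)

```text
clock: 7.45
tool_pos: [552.4, -237.2, 301.6]
orientation: [178.9, -3.2, 100.3]
contact_force: [-3.0, 13.0, 8.0]
finger_gap: 0.3
```

```bash
python3 th.py
```

```text
[ 552.39794727 -237.24781986  301.55327778] [-3.04407015 13.03560914  7.99180772] ly -110.97824743856532 th 1.423947937915452 tip 228.55327777930518
```

>>> servo_tool(
  plan=[
    {"jaw": 0, "tx": -0.4, "ty": 2.5, "tz": 0, "spin": 0},
    {"jaw": 0, "tx": -0.8, "ty": 5, "tz": 0, "spin": 0},
    {"jaw": 0, "tx": 0.5, "ty": 9.5, "tz": 0.5, "spin": 0.14},
    {"jaw": 3, "tx": 2, "ty": 14, "tz": 0.8, "spin": 0.28},
    {"jaw": 5, "tx": 4, "ty": 18, "tz": 0.8, "spin": 0.42},
  ],
)

```text
clock: 7.95
tool_pos: [593.0, -56.7, 309.8]
orientation: [178.9, -3.2, 124.7]
contact_force: [0.5, -0.6, 0.6]
finger_gap: 28.2
```

>>> servo_tool(
  plan=[
    {"jaw": 8.5, "tx": 2, "ty": 4, "tz": 0, "spin": 0.14},
    {"jaw": 8.5, "tx": 4, "ty": 8, "tz": 0, "spin": 0.28},
    {"jaw": 8.5, "tx": 6, "ty": 12, "tz": 0, "spin": 0.42},
    {"jaw": 8.5, "tx": 8, "ty": 16, "tz": 0, "spin": 0.56},
    {"jaw": 8.5, "tx": 10.2, "ty": 20.2, "tz": 0, "spin": 0.7},
  ],
)

```text
clock: 8.45
tool_pos: [696.3, 145.8, 308.8]
orientation: [178.9, -3.2, 165.0]
contact_force: [1.0, 0.0, 0.2]
finger_gap: 85.0
```

>>> servo_tool(
  plan=[
    {"jaw": 8.5, "tx": 0, "ty": 0, "tz": 0, "spin": 0.08},
  ],
)

```text
clock: 8.55
tool_pos: [698.2, 150.6, 307.2]
orientation: [178.8, -3.2, 170.2]
contact_force: [-0.2, 0.1, -0.1]
finger_gap: 84.8
```

```bash
cat > jars.py <<'E'
import sys
from h import *
a=snap("top",f"pics/t{sys.argv[1]}.png"); b=snap("scene",f"pics/s{sys.argv[1]}.png")
r=cv2.imread("pics/top0.png")
for n,p in (("A",(695.3,155.5)),("B",(425,255.5)),("C",(437,122))):
    u,v=proj("top",[*p,72]).astype(int); w=16
    for k,im,ref,nm in ((1,a[:,:,::-1],r,"top"),):
        T=ref[v-w:v+w+1,u-w:u+w+1]; S=im[max(0,v-60):v+61,max(0,u-60):u+61]
        m=cv2.matchTemplate(np.ascontiguousarray(S),T,cv2.TM_CCOEFF_NORMED); _,mx,_,l=cv2.minMaxLoc(m)
        print(n,"shift px",l[0]-(60-w),l[1]-(60-w),"score",round(mx,2))
s=state(); print(s["tool_pos"],s["orientation"])
E
python3 jars.py 5
```

```text
A shift px 26 26 score 0.45
B shift px -30 22 score 0.6
C shift px 40 -44 score 0.61
[697.05196304 146.628511   306.97643175] [178.98366698  -3.29904016 169.71585236]
```

```bash
python3 - <<'E'
import cv2,numpy as np
t=cv2.imread("pics/t5.png");s=cv2.imread("pics/s5.png")
cv2.imwrite("pics/c5.png",np.vstack([cv2.resize(t[130:290,130:430],(560,299)),cv2.resize(s[100:300,150:480],(495,300))[:, :495] if 0 else cv2.resize(s[130:290,180:480],(560,299))]))
E
```

```text
(no output)
```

View pics/c5.png

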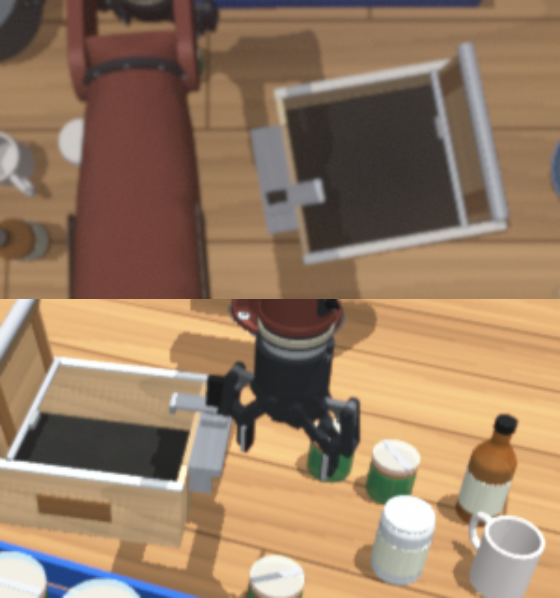

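>>> servo_tool(
  plan=[
    {"jaw": 8.5, "tx": 0.1, "ty": 0.85, "tz": -2, "spin": 0},
    {"jaw": 8.5, "tx": 0.1, "ty": 0.85, "tz": -6, "spin": 0},
    {"jaw": 8.5, "tx": 0.1, "ty": 0.85, "tz": -10, "spin": 0},
    {"jaw": 8.5, "tx": 0.1, "ty": 0.85, "tz": -13, "spin": 0},
    {"jaw": 8.5, "tx": 0.1, "ty": 0.85, "tz": -13, "spin": 0},
  ],
)

```text
clock: 9.15
tool_pos: [694.0, 152.7, 169.5]
orientation: [179.2, -4.0, 169.5]
contact_force: [0.4, -0.9, -0.5]
finger_gap: 85.3
```

```bash
python3 - <<'E'
from h import *
i=snap("scene","pics/s6.png")
cv2.imwrite("pics/c6.png",cv2.resize(i[180:320,260:400],(480,480))[:,:,::-1]); s=state(); print(s["tool_pos"],s["contact_force"],s["orientation"])
E
```

```text
[696.05348446 153.23401622 173.29359425] [ 0.19198265 -0.44014741  0.29161207] [179.12798357  -3.7033241  169.52860798]
```

View pics/c6.png

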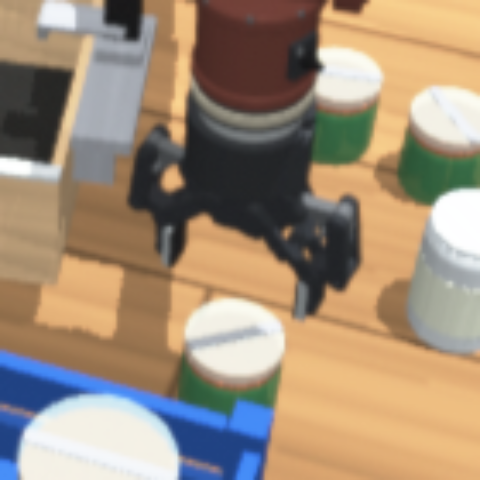

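```bash
python3 - <<'E'
from h import *
s=state(); p=s["tool_pos"]; R=Rotation.from_euler("xyz",np.radians(s["orientation"])).as_matrix()
print(p); c=480/140
for d in(60,66,73):
    q=p+R@[0,0,d]; print(q,(proj("scene",q)-[260,180])*c)
print((proj("scene",[695.3,155.5,72])-[260,180])*c)
print(atz("scene",260+234/c,180+340/c,72))
E
```

```text
[696.05348446 153.23401622 173.29359425]
[692.40901349 154.83620035 113.42581629] [238.33386514 282.28340519]
[692.04456639 154.99641876 107.43903849] [237.87957107 288.36747828]
[691.61937811 155.18334024 100.4544644 ] [237.35405722 295.40535292]
[232.51656947 329.13452239]
[703.97374337 158.76088556  72.        ]
```

>>> servo_tool(
  plan=[
    {"jaw": 8.5, "tx": 0.65, "ty": 0.2, "tz": -1, "spin": 0},
    {"jaw": 8.5, "tx": 0.65, "ty": 0.2, "tz": -3.5, "spin": 0},
    {"jaw": 8.5, "tx": 0.65, "ty": 0.2, "tz": -5.8, "spin": 0},
    {"jaw": 8.5, "tx": 0.65, "ty": 0.2, "tz": -5.8, "spin": 0},
  ],
)

```text
clock: 9.6
tool_pos: [701.7, 154.6, 113.2]
orientation: [179.2, -3.9, 169.5]
contact_force: [-0.8, 0.5, -0.1]
finger_gap: 85.3
```

>>> servo_tool(
  plan=[
    {"jaw": 7, "tx": 0, "ty": 0, "tz": 0, "spin": 0},
    {"jaw": 6, "tx": 0, "ty": 0, "tz": 0, "spin": 0},
    {"jaw": 5.5, "tx": 0, "ty": 0, "tz": 0, "spin": 0},
    {"jaw": 5.5, "tx": 0, "ty": 0, "tz": 0, "spin": 0},
  ],
  squeeze=30,
)

```text
clock: 10.0
tool_pos: [703.4, 154.7, 115.8]
orientation: [179.1, -3.6, 169.5]
contact_force: [0.6, 0.3, 2.8]
finger_gap: 65.0
```

>>> servo_tool(
  plan=[
    {"jaw": 5.5, "tx": 0, "ty": 0, "tz": 2, "spin": 0},
    {"jaw": 5.5, "tx": 0, "ty": 0, "tz": 6, "spin": 0},
    {"jaw": 5.5, "tx": 0, "ty": 0, "tz": 10, "spin": 0},
    {"jaw": 5.5, "tx": 0, "ty": 0, "tz": 14, "spin": 0},
    {"jaw": 5.5, "tx": 0, "ty": 0, "tz": 17, "spin": 0},
  ],
)

```text
clock: 10.5
tool_pos: [703.6, 154.8, 290.2]
orientation: [179.1, -3.5, 169.5]
contact_force: [1.0, -0.1, -1.6]
finger_gap: 64.9
```

>>> servo_tool(
  plan=[
    {"jaw": 5.5, "tx": -0.8, "ty": -2.4, "tz": 0, "spin": -0.13},
    {"jaw": 5.5, "tx": -2.0, "ty": -6, "tz": 0, "spin": -0.26},
    {"jaw": 5.5, "tx": -3.2, "ty": -9.6, "tz": 0, "spin": -0.39},
    {"jaw": 5.5, "tx": -4.5, "ty": -13.2, "tz": 0, "spin": -0.52},
    {"jaw": 5.5, "tx": -5.5, "ty": -16, "tz": 0, "spin": -0.65},
  ],
)

```text
clock: 11.0
tool_pos: [647.2, -7.2, 290.9]
orientation: [179.2, -3.5, 131.9]
contact_force: [0.2, -0.3, -2.1]
finger_gap: 65.2
```

>>> servo_tool(
  plan=[
    {"jaw": 5.5, "tx": -1.2, "ty": -3.6, "tz": 0, "spin": -0.13},
    {"jaw": 5.5, "tx": -2.5, "ty": -7.2, "tz": 0, "spin": -0.26},
    {"jaw": 5.5, "tx": -3.8, "ty": -10.8, "tz": 0, "spin": -0.39},
    {"jaw": 5.5, "tx": -4.8, "ty": -14, "tz": 0, "spin": -0.52},
    {"jaw": 5.5, "tx": -5.4, "ty": -15.6, "tz": 0, "spin": -0.56},
  ],
)

```text
clock: 11.5
tool_pos: [591.7, -165.5, 291.7]
orientation: [179.2, -3.4, 99.5]
contact_force: [-0.4, 1.0, -2.6]
finger_gap: 65.2
```

>>> servo_tool(
  plan=[
    {"jaw": 5.5, "tx": 0, "ty": 0, "tz": 0, "spin": 0},
    {"jaw": 5.5, "tx": 0, "ty": 0, "tz": 0, "spin": 0},
  ],
)

```text
clock: 11.7
tool_pos: [591.7, -165.1, 292.1]
orientation: [179.2, -3.5, 99.6]
contact_force: [0.4, -0.0, -2.0]
finger_gap: 64.7
```

>>> servo_tool(
  plan=[
    {"jaw": 5.5, "tx": 0.15, "ty": 0.15, "tz": -3, "spin": 0},
    {"jaw": 5.5, "tx": 0.15, "ty": 0.15, "tz": -6.5, "spin": 0},
    {"jaw": 5.5, "tx": 0.15, "ty": 0.15, "tz": -10, "spin": 0},
    {"jaw": 5.5, "tx": 0.15, "ty": 0.15, "tz": -13, "spin": 0},
    {"jaw": 5.5, "tx": 0.15, "ty": 0.15, "tz": -14.5, "spin": 0},
  ],
)

```text
clock: 12.2
tool_pos: [591.8, -160.7, 143.6]
orientation: [179.4, -3.7, 99.8]
contact_force: [-0.7, 1.5, -3.4]
finger_gap: 65.0
```

>>> servo_tool(
  plan=[
    {"jaw": 5.5, "tx": 0, "ty": 0, "tz": -0.4, "spin": 0},
    {"jaw": 5.5, "tx": 0, "ty": 0, "tz": -0.8, "spin": 0},
    {"jaw": 5.5, "tx": 0, "ty": 0, "tz": -1.2, "spin": 0},
    {"jaw": 5.5, "tx": 0, "ty": 0, "tz": -1.2, "spin": 0},
  ],
)

```text
clock: 12.6
tool_pos: [592.6, -160.9, 132.7]
orientation: [179.3, -3.6, 99.8]
contact_force: [0.0, -0.0, -2.3]
finger_gap: 64.8
```

>>> servo_tool(
  plan=[
    {"jaw": 5.5, "tx": 0, "ty": 0, "tz": -0.2, "spin": 0},
    {"jaw": 5.5, "tx": 0, "ty": 0, "tz": -0.4, "spin": 0},
    {"jaw": 5.5, "tx": 0, "ty": 0, "tz": -0.5, "spin": 0},
  ],
)

```text
clock: 12.9
tool_pos: [592.8, -161.1, 128.1]
orientation: [179.3, -3.6, 99.8]
contact_force: [-0.9, 0.7, -2.5]
finger_gap: 65.0
```

>>> servo_tool(
  plan=[
    {"jaw": 5.5, "tx": 0, "ty": 0, "tz": -0.1, "spin": 0},
    {"jaw": 5.5, "tx": 0, "ty": 0, "tz": -0.2, "spin": 0},
  ],
)

```text
clock: 13.1
tool_pos: [592.9, -161.2, 126.2]
orientation: [179.3, -3.6, 99.8]
contact_force: [0.7, 0.6, -2.5]
finger_gap: 65.1
```

>>> servo_tool(
  plan=[
    {"jaw": 5.5, "tx": 0, "ty": 0, "tz": 0, "spin": 0},
    {"jaw": 5.5, "tx": 0, "ty": 0, "tz": 0, "spin": 0},
  ],
)

```text
clock: 13.3
tool_pos: [592.8, -161.2, 126.1]
orientation: [179.3, -3.6, 99.8]
contact_force: [0.5, -0.2, -3.4]
finger_gap: 65.1
```

>>> servo_tool(
  plan=[
    {"jaw": 5.5, "tx": 0, "ty": 0, "tz": -0.1, "spin": 0},
    {"jaw": 5.5, "tx": 0, "ty": 0, "tz": -0.1, "spin": 0},
  ],
)

```text
clock: 13.5
tool_pos: [593.0, -161.4, 125.7]
orientation: [179.3, -3.6, 99.8]
contact_force: [-1.4, -0.2, 1.1]
finger_gap: 65.0
```

>>> servo_tool(
  plan=[
    {"jaw": 5.5, "tx": 0, "ty": 0, "tz": -0.1, "spin": 0},
    {"jaw": 5.5, "tx": 0, "ty": 0, "tz": -0.1, "spin": 0},
  ],
)

```text
clock: 13.7
tool_pos: [593.1, -161.4, 125.7]
orientation: [179.3, -3.6, 99.8]
contact_force: [-3.8, 0.8, 5.4]
finger_gap: 65.0
```

>>> servo_tool(
  plan=[
    {"jaw": 5.5, "tx": 0, "ty": 0, "tz": -0.1, "spin": 0},
    {"jaw": 5.5, "tx": 0, "ty": 0, "tz": -0.1, "spin": 0},
  ],
)

```text
clock: 13.9
tool_pos: [593.1, -161.4, 125.7]
orientation: [179.3, -3.6, 99.8]
contact_force: [-4.0, 0.4, 5.5]
finger_gap: 65.0
```

>>> servo_tool(
  plan=[
    {"jaw": 7.4, "tx": 0, "ty": 0, "tz": 0, "spin": 0},
    {"jaw": 7.6, "tx": 0, "ty": 0, "tz": 0, "spin": 0},
    {"jaw": 7.6, "tx": 0, "ty": 0, "tz": 1, "spin": 0},
    {"jaw": 7.6, "tx": 0, "ty": 0, "tz": 4, "spin": 0},
    {"jaw": 7.6, "tx": 0, "ty": 0, "tz": 8, "spin": 0},
  ],
)

```text
clock: 14.4
tool_pos: [591.6, -160.8, 204.3]
orientation: [179.6, -3.8, 99.8]
contact_force: [0.9, 0.3, 0.3]
finger_gap: 76.0
```

>>> servo_tool(
  plan=[
    {"jaw": 7.6, "tx": 0, "ty": 0, "tz": 3, "spin": 0},
    {"jaw": 7.6, "tx": 0, "ty": 0, "tz": 6, "spin": 0},
    {"jaw": 8, "tx": 0, "ty": 0, "tz": 8, "spin": 0},
  ],
)

```text
clock: 14.7
tool_pos: [592.6, -161.1, 288.2]
orientation: [179.3, -3.6, 99.8]
contact_force: [-0.3, 0.7, 0.4]
finger_gap: 79.9
```

```bash
python3 jars.py 7; python3 - <<'E'
import cv2,numpy as np
t=cv2.imread("pics/t7.png");s=cv2.imread("pics/s7.png")
cv2.imwrite("pics/c7.png",np.vstack([cv2.resize(t[130:290,130:430],(560,299)),cv2.resize(s[130:290,180:480],(560,299))]))
E
```

```text
A shift px 1 27 score 0.54
B shift px 0 0 score 1.0
C shift px -16 11 score 0.96
[ 593.85146958 -161.60876215  289.66188358] [179.10050237  -3.49579573  99.79356151]
```

View pics/c7.png

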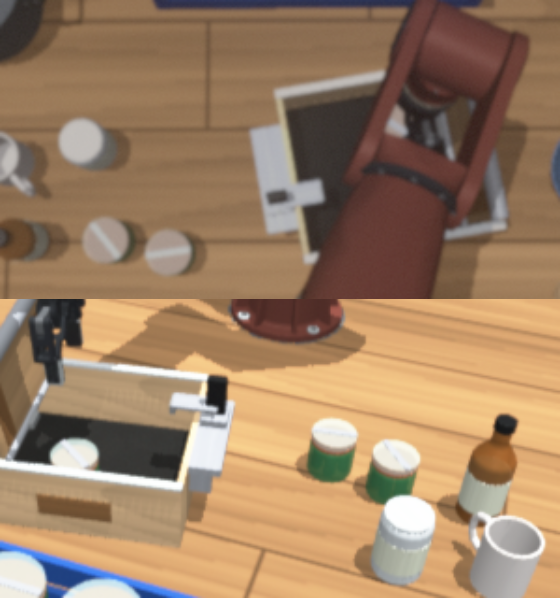

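```bash
python3 - <<'E'
from h import *
k=560/300
for n,t,s in(("C",(169,251),(333,434)),("B",(106,239),(395,457))):
    T=("top",130+t[0]/k,130+t[1]/k);S=("scene",180+s[0]/k,130+(s[1]-299)/k)
    print(n,tri(T,S),atz(*T,72),atz(*S,72))
u=proj("top",[437.7,121.8,72])+[-16,11]; print(atz("top",*u,72))
E
```

```text
C (array([408.2988846 , 165.64847176,  66.56593174]), np.float64(0.772638734194784)) [408.26304304 164.50736961  72.        ] [414.88235567 166.70427847  72.        ]
B (array([425.72807158, 257.74007254,  65.18630014]), np.float64(1.0822099964741412)) [425.58387934 255.77048576  72.        ] [433.77771803 258.33614703  72.        ]
[408.32238537 164.45422572  72.        ]
```

>>> servo_tool(
  plan=[
    {"jaw": 8.5, "tx": -2.0, "ty": 3.6, "tz": 0, "spin": 0},
    {"jaw": 8.5, "tx": -4, "ty": 7.2, "tz": 0, "spin": 0},
    {"jaw": 8.5, "tx": -6, "ty": 10.8, "tz": 0, "spin": 0},
    {"jaw": 8.5, "tx": -8, "ty": 14.4, "tz": 0, "spin": 0},
    {"jaw": 8.5, "tx": -10, "ty": 18, "tz": 0, "spin": 0},
  ],
)

```text
clock: 15.3
tool_pos: [492.2, 19.7, 288.1]
orientation: [179.2, -3.5, 99.8]
contact_force: [0.7, -0.3, -0.1]
finger_gap: 84.9
```

>>> servo_tool(
  plan=[
    {"jaw": 8.5, "tx": -2.0, "ty": 3.6, "tz": 0, "spin": 0},
    {"jaw": 8.5, "tx": -4, "ty": 7.2, "tz": -2, "spin": 0},
    {"jaw": 8.5, "tx": -6, "ty": 10.8, "tz": -5, "spin": 0},
    {"jaw": 8.5, "tx": -8.1, "ty": 14.3, "tz": -9, "spin": 0},
    {"jaw": 8.5, "tx": -8.1, "ty": 14.3, "tz": -11, "spin": 0},
  ],
)

```text
clock: 15.8
tool_pos: [407.1, 164.7, 174.8]
orientation: [179.5, -3.6, 99.9]
contact_force: [-0.1, 0.4, 0.1]
finger_gap: 84.9
```

>>> servo_tool(
  plan=[
    {"jaw": 8.5, "tx": 0, "ty": 0, "tz": 0, "spin": 0},
    {"jaw": 8.5, "tx": 0, "ty": 0, "tz": 0, "spin": 0},
  ],
)

```text
clock: 16.0
tool_pos: [405.7, 164.6, 173.5]
orientation: [179.7, -3.6, 100.0]
contact_force: [0.5, 0.7, 0.7]
finger_gap: 85.0
```

```bash
python3 - <<'E'
from h import *
i=snap("scene","pics/s8.png")
cv2.imwrite("pics/c8.png",cv2.resize(i[140:260,310:430],(480,480))[:,:,::-1]); s=state(); p=s["tool_pos"];print(p,s["orientation"])
R=Rotation.from_euler("xyz",np.radians(s["orientation"])).as_matrix()
for d in(60,73): q=p+R@[0,0,d]; print(q,(proj("scene",q)-[310,140])*4)
print((proj("scene",[411.5,165,72])-[310,140])*4)
E
```

```text
[407.38494521 164.4957674  175.04727419] [179.48150584  -3.58490918  99.93988694]
[407.27218791 168.28468326 115.16713222] [206.79740576 192.42851889]
[407.24775716 169.10561503 102.19310146] [205.40679409 208.13103834]
[192.10371108 245.69581551]
```

View pics/c8.png

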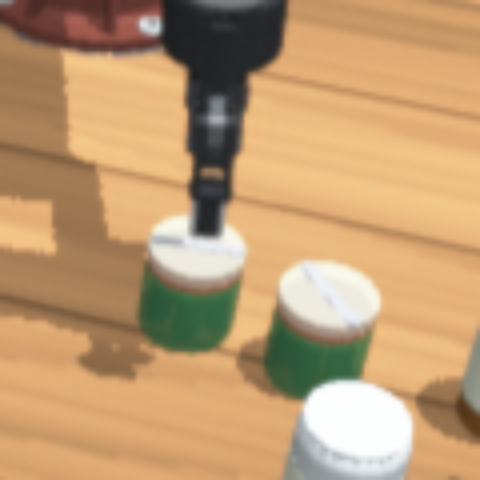

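>>> servo_tool(
  plan=[
    {"jaw": 8.5, "tx": 0.4, "ty": -0.2, "tz": 0, "spin": 0},
    {"jaw": 8.5, "tx": 0.4, "ty": -0.2, "tz": -2, "spin": 0},
    {"jaw": 8.5, "tx": 0.4, "ty": -0.2, "tz": -4.5, "spin": 0},
    {"jaw": 8.5, "tx": 0.4, "ty": -0.2, "tz": -5.9, "spin": 0},
    {"jaw": 8.5, "tx": 0.4, "ty": -0.2, "tz": -5.9, "spin": 0},
  ],
)

```text
clock: 16.55
tool_pos: [411.7, 161.6, 115.6]
orientation: [179.6, -3.6, 99.8]
contact_force: [-0.1, -0.4, 0.7]
finger_gap: 85.1
```

>>> servo_tool(
  plan=[
    {"jaw": 7, "tx": 0, "ty": 0, "tz": 0, "spin": 0},
    {"jaw": 6, "tx": 0, "ty": 0, "tz": 0, "spin": 0},
    {"jaw": 5.5, "tx": 0, "ty": 0, "tz": 0, "spin": 0},
    {"jaw": 5.5, "tx": 0, "ty": 0, "tz": 0, "spin": 0},
  ],
)

```text
clock: 16.95
tool_pos: [413.3, 161.6, 117.2]
orientation: [179.4, -3.5, 99.9]
contact_force: [-0.1, -2.4, 6.8]
finger_gap: 64.8
```

>>> servo_tool(
  plan=[
    {"jaw": 5.5, "tx": 0, "ty": 0, "tz": 2, "spin": 0},
    {"jaw": 5.5, "tx": 0, "ty": 0, "tz": 6.5, "spin": 0},
    {"jaw": 5.5, "tx": 0, "ty": 0, "tz": 11.5, "spin": 0},
    {"jaw": 5.5, "tx": 0, "ty": 0, "tz": 16, "spin": 0},
    {"jaw": 5.5, "tx": 0, "ty": 0, "tz": 20.5, "spin": 0},
  ],
)

```text
clock: 17.45
tool_pos: [412.7, 161.6, 323.9]
orientation: [179.3, -3.5, 99.9]
contact_force: [1.5, 0.0, -3.6]
finger_gap: 65.1
```

>>> servo_tool(
  plan=[
    {"jaw": 5.5, "tx": 0.6, "ty": -3, "tz": 0, "spin": 0},
    {"jaw": 5.5, "tx": 1.4, "ty": -7, "tz": 0, "spin": 0},
    {"jaw": 5.5, "tx": 2.2, "ty": -11, "tz": 0, "spin": 0},
    {"jaw": 5.5, "tx": 3, "ty": -15, "tz": 0, "spin": 0},
    {"jaw": 5.5, "tx": 3.8, "ty": -18, "tz": 0, "spin": 0},
  ],
)

```text
clock: 17.95
tool_pos: [450.5, -20.3, 323.6]
orientation: [179.3, -3.5, 99.8]
contact_force: [-0.2, 1.3, -2.5]
finger_gap: 64.9
```

>>> servo_tool(
  plan=[
    {"jaw": 5.5, "tx": 0.7, "ty": -4, "tz": 0, "spin": 0},
    {"jaw": 5.5, "tx": 1.4, "ty": -8, "tz": 0, "spin": 0},
    {"jaw": 5.5, "tx": 2.2, "ty": -12, "tz": 0, "spin": 0},
    {"jaw": 5.5, "tx": 3, "ty": -15, "tz": 0, "spin": 0},
    {"jaw": 5.5, "tx": 3.4, "ty": -16.4, "tz": 0, "spin": 0},
  ],
)

```text
clock: 18.45
tool_pos: [484.6, -186.6, 323.1]
orientation: [179.3, -3.5, 99.7]
contact_force: [-0.4, -0.0, -1.4]
finger_gap: 65.6
```

>>> servo_tool(
  plan=[
    {"jaw": 5.5, "tx": 0, "ty": 0, "tz": 0, "spin": 0},
    {"jaw": 5.5, "tx": 0, "ty": 0, "tz": 0, "spin": 0},
  ],
)

```text
clock: 18.65
tool_pos: [484.2, -185.9, 322.5]
orientation: [179.3, -3.6, 99.7]
contact_force: [0.5, 0.1, -2.2]
finger_gap: 65.0
```

>>> servo_tool(
  plan=[
    {"jaw": 5.5, "tx": 0.1, "ty": 0.4, "tz": -3, "spin": 0},
    {"jaw": 5.5, "tx": 0.1, "ty": 0.4, "tz": -7, "spin": 0},
    {"jaw": 5.5, "tx": 0.1, "ty": 0.4, "tz": -11, "spin": 0},
    {"jaw": 5.5, "tx": 0.1, "ty": 0.4, "tz": -15, "spin": 0},
    {"jaw": 5.5, "tx": 0.1, "ty": 0.4, "tz": -17.4, "spin": 0},
  ],
)

```text
clock: 19.15
tool_pos: [483.1, -178.8, 145.3]
orientation: [179.6, -3.8, 99.8]
contact_force: [-0.4, 0.5, -2.4]
finger_gap: 64.6
```

>>> servo_tool(
  plan=[
    {"jaw": 5.5, "tx": 0, "ty": 0, "tz": -0.3, "spin": 0},
    {"jaw": 5.5, "tx": 0, "ty": 0, "tz": -0.6, "spin": 0},
    {"jaw": 5.5, "tx": 0, "ty": 0, "tz": -0.9, "spin": 0},
    {"jaw": 5.5, "tx": 0, "ty": 0, "tz": -0.9, "spin": 0},
  ],
)

```text
clock: 19.55
tool_pos: [484.2, -179.0, 137.9]
orientation: [179.4, -3.7, 99.8]
contact_force: [0.3, 0.2, -1.3]
finger_gap: 64.9
```

>>> servo_tool(
  plan=[
    {"jaw": 5.5, "tx": 0, "ty": 0, "tz": -0.3, "spin": 0},
    {"jaw": 5.5, "tx": 0, "ty": 0, "tz": -0.6, "spin": 0},
    {"jaw": 5.5, "tx": 0, "ty": 0, "tz": -0.9, "spin": 0},
    {"jaw": 5.5, "tx": 0, "ty": 0, "tz": -0.9, "spin": 0},
  ],
)

```text
clock: 19.95
tool_pos: [484.4, -179.3, 128.9]
orientation: [179.4, -3.7, 99.8]
contact_force: [0.8, 0.1, -2.2]
finger_gap: 65.0
```

>>> servo_tool(
  plan=[
    {"jaw": 5.5, "tx": 0, "ty": 0, "tz": -0.1, "spin": 0},
    {"jaw": 5.5, "tx": 0, "ty": 0, "tz": -0.15, "spin": 0},
    {"jaw": 5.5, "tx": 0, "ty": 0, "tz": -0.15, "spin": 0},
  ],
)

```text
clock: 20.25
tool_pos: [484.8, -179.5, 128.2]
orientation: [179.4, -3.6, 99.8]
contact_force: [-1.1, 0.7, 5.4]
finger_gap: 65.0
```

>>> servo_tool(
  plan=[
    {"jaw": 5.5, "tx": 0, "ty": 0, "tz": -0.1, "spin": 0},
    {"jaw": 5.5, "tx": 0, "ty": 0, "tz": -0.1, "spin": 0},
  ],
)

```text
clock: 20.45
tool_pos: [485.3, -179.7, 128.0]
orientation: [179.3, -3.6, 99.8]
contact_force: [-0.6, 1.0, 5.5]
finger_gap: 65.1
```

>>> servo_tool(
  plan=[
    {"jaw": 5.5, "tx": 0, "ty": 0, "tz": -0.1, "spin": 0},
    {"jaw": 5.5, "tx": 0, "ty": 0, "tz": -0.1, "spin": 0},
  ],
)

```text
clock: 20.65
tool_pos: [485.8, -179.9, 127.8]
orientation: [179.3, -3.6, 99.8]
contact_force: [-0.6, 0.3, 5.3]
finger_gap: 65.0
```

Touched down. Release, rise and look for jar B.

>>> servo_tool(
  plan=[
    {"jaw": 7.4, "tx": 0, "ty": 0, "tz": 0, "spin": 0},
    {"jaw": 7.6, "tx": 0, "ty": 0, "tz": 0, "spin": 0},
    {"jaw": 7.6, "tx": 0, "ty": 0, "tz": 1, "spin": 0},
    {"jaw": 7.6, "tx": 0, "ty": 0, "tz": 4, "spin": 0},
    {"jaw": 7.6, "tx": 0, "ty": 0, "tz": 8, "spin": 0},
  ],
)

```text
clock: 21.15
tool_pos: [483.9, -178.9, 206.4]
orientation: [179.6, -3.8, 99.8]
contact_force: [0.3, -0.3, 0.2]
finger_gap: 76.4
```

>>> servo_tool(
  plan=[
    {"jaw": 7.6, "tx": 0, "ty": 0, "tz": 4, "spin": 0},
    {"jaw": 7.6, "tx": 0, "ty": 0, "tz": 8, "spin": 0},
    {"jaw": 8.5, "tx": 0, "ty": 0, "tz": 10, "spin": 0},
  ],
)

```text
clock: 21.45
tool_pos: [484.9, -179.5, 311.2]
orientation: [179.3, -3.6, 99.8]
contact_force: [0.1, -0.7, -0.2]
finger_gap: 85.2
```

```bash
python3 jars.py 9
```

```text
A shift px 1 27 score 0.53
B shift px 0 0 score 1.0
C shift px 40 -44 score 0.68
[ 485.55968518 -179.91122275  311.41051315] [179.18733224  -3.48699603  99.82189467]
```

>>> servo_tool(
  plan=[
    {"jaw": 8.5, "tx": -0.6, "ty": 4.8, "tz": 0, "spin": 0},
    {"jaw": 8.5, "tx": -1.2, "ty": 9.6, "tz": 0, "spin": 0},
    {"jaw": 8.5, "tx": -1.8, "ty": 14.4, "tz": 0, "spin": 0},
    {"jaw": 8.5, "tx": -2.4, "ty": 19.2, "tz": 0, "spin": 0},
    {"jaw": 8.5, "tx": -3, "ty": 24, "tz": 0, "spin": 0},
  ],
)

```text
clock: 22.05
tool_pos: [454.0, 61.7, 309.8]
orientation: [179.3, -3.5, 99.8]
contact_force: [0.6, 1.0, -0.6]
finger_gap: 85.0
```

>>> servo_tool(
  plan=[
    {"jaw": 8.5, "tx": -0.6, "ty": 4.8, "tz": 0, "spin": 0},
    {"jaw": 8.5, "tx": -1.2, "ty": 9.6, "tz": -1, "spin": 0},
    {"jaw": 8.5, "tx": -1.8, "ty": 14, "tz": -3, "spin": 0},
    {"jaw": 8.5, "tx": -2.3, "ty": 18, "tz": -5, "spin": 0},
    {"jaw": 8.5, "tx": -2.5, "ty": 19, "tz": -9, "spin": 0},
  ],
)

```text
clock: 22.55
tool_pos: [429.3, 255.6, 220.6]
orientation: [179.0, -3.7, 100.0]
contact_force: [0.3, -0.4, -0.1]
finger_gap: 84.9
```

>>> servo_tool(
  plan=[
    {"jaw": 8.5, "tx": 0, "ty": 0, "tz": -2, "spin": 0},
    {"jaw": 8.5, "tx": 0, "ty": 0, "tz": -4, "spin": 0},
    {"jaw": 8.5, "tx": 0, "ty": 0, "tz": -4, "spin": 0},
  ],
)

```text
clock: 22.85
tool_pos: [425.5, 254.4, 175.7]
orientation: [179.6, -3.5, 100.0]
contact_force: [-0.5, -0.0, -0.6]
finger_gap: 85.0
```

```bash
python3 - <<'E'
from h import *
i=snap("scene","pics/s10.png")
cv2.imwrite("pics/c10.png",cv2.resize(i[140:260,340:460],(480,480))[:,:,::-1]); s=state(); p=s["tool_pos"];print(p,s["orientation"])
R=Rotation.from_euler("xyz",np.radians(s["orientation"])).as_matrix()
for d in(54,73): q=p+R@[0,0,d]; print(q,(proj("scene",q)-[340,140])*4)
print((proj("scene",[428.5,257,72])-[340,140])*4)
E
```

```text
[427.00113541 254.77123009 177.79209758] [179.41270205  -3.57125718 100.00356713]
[426.96195851 258.17971907 123.89979138] [222.08058214 230.43164168]
[426.94817405 259.37900222 104.93768364] [218.64507326 253.75647865]
[205.61235652 293.0991345 ]
```

View pics/c10.png

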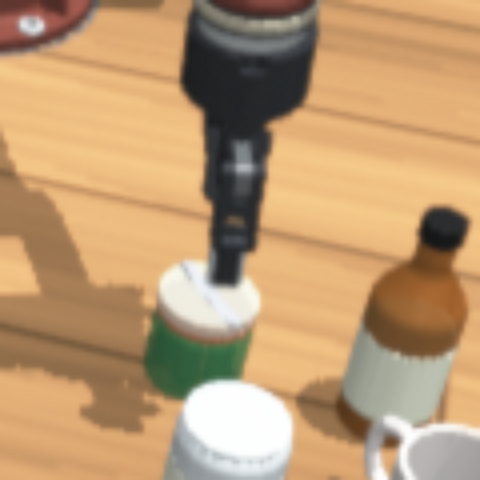

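>>> servo_tool(
  plan=[
    {"jaw": 8.5, "tx": 0.2, "ty": -0.1, "tz": 0, "spin": 0},
    {"jaw": 8.5, "tx": 0.2, "ty": -0.1, "tz": -2, "spin": 0},
    {"jaw": 8.5, "tx": 0.2, "ty": -0.1, "tz": -4.5, "spin": 0},
    {"jaw": 8.5, "tx": 0.2, "ty": -0.1, "tz": -6.1, "spin": 0},
    {"jaw": 8.5, "tx": 0.2, "ty": -0.1, "tz": -6.1, "spin": 0},
  ],
)

```text
clock: 23.4
tool_pos: [428.1, 253.0, 115.6]
orientation: [179.6, -3.5, 100.0]
contact_force: [-0.4, -0.6, -0.3]
finger_gap: 84.9
```

>>> servo_tool(
  plan=[
    {"jaw": 7, "tx": 0, "ty": 0, "tz": 0, "spin": 0},
    {"jaw": 6, "tx": 0, "ty": 0, "tz": 0, "spin": 0},
    {"jaw": 5.5, "tx": 0, "ty": 0, "tz": 0, "spin": 0},
    {"jaw": 5.5, "tx": 0, "ty": 0, "tz": 0, "spin": 0},
  ],
)

```text
clock: 23.8
tool_pos: [429.2, 253.3, 117.2]
orientation: [179.4, -3.6, 100.0]
contact_force: [-0.3, -0.8, 4.1]
finger_gap: 65.0
```

>>> servo_tool(
  plan=[
    {"jaw": 5.5, "tx": 0, "ty": 0, "tz": 2, "spin": 0},
    {"jaw": 5.5, "tx": 0, "ty": 0, "tz": 6.5, "spin": 0},
    {"jaw": 5.5, "tx": 0, "ty": 0, "tz": 11.5, "spin": 0},
    {"jaw": 5.5, "tx": 0, "ty": 0, "tz": 16, "spin": 0},
    {"jaw": 5.5, "tx": 0, "ty": 0, "tz": 20.5, "spin": 0},
  ],
)

```text
clock: 24.3
tool_pos: [428.6, 253.1, 323.7]
orientation: [179.4, -3.5, 100.0]
contact_force: [1.1, 0.2, -2.0]
finger_gap: 64.6
```

>>> servo_tool(
  plan=[
    {"jaw": 5.5, "tx": 1.2, "ty": -2.7, "tz": 0, "spin": 0},
    {"jaw": 5.5, "tx": 2.9, "ty": -6.5, "tz": 0, "spin": 0},
    {"jaw": 5.5, "tx": 4.6, "ty": -10.3, "tz": 0, "spin": 0},
    {"jaw": 5.5, "tx": 6.3, "ty": -14, "tz": 0, "spin": 0},
    {"jaw": 5.5, "tx": 7.5, "ty": -16.5, "tz": 0, "spin": 0},
  ],
)

```text
clock: 24.8
tool_pos: [504.0, 85.8, 323.3]
orientation: [179.4, -3.5, 99.9]
contact_force: [0.1, 0.1, -2.3]
finger_gap: 65.0
```

>>> servo_tool(
  plan=[
    {"jaw": 5.5, "tx": 1.7, "ty": -3.7, "tz": 0, "spin": 0},
    {"jaw": 5.5, "tx": 3.4, "ty": -7.4, "tz": 0, "spin": 0},
    {"jaw": 5.5, "tx": 5.1, "ty": -11.1, "tz": 0, "spin": 0},
    {"jaw": 5.5, "tx": 6.6, "ty": -14.5, "tz": 0, "spin": 0},
    {"jaw": 5.5, "tx": 7.5, "ty": -16.1, "tz": 0, "spin": 0},
  ],
)

```text
clock: 25.3
tool_pos: [579.4, -78.0, 322.5]
orientation: [179.5, -3.4, 99.7]
contact_force: [-0.0, 1.0, -1.8]
finger_gap: 64.9
```

>>> servo_tool(
  plan=[
    {"jaw": 5.5, "tx": 0, "ty": 0, "tz": 0, "spin": 0},
    {"jaw": 5.5, "tx": 0, "ty": 0, "tz": 0, "spin": 0},
  ],
)

```text
clock: 25.5
tool_pos: [578.9, -77.7, 321.7]
orientation: [179.6, -3.5, 99.7]
contact_force: [-0.0, 1.2, -1.9]
finger_gap: 65.3
```

>>> servo_tool(
  plan=[
    {"jaw": 5.5, "tx": 0, "ty": 0.1, "tz": -3, "spin": 0},
    {"jaw": 5.5, "tx": 0, "ty": 0.1, "tz": -7, "spin": 0},
    {"jaw": 5.5, "tx": 0, "ty": 0.1, "tz": -11, "spin": 0},
    {"jaw": 5.5, "tx": 0, "ty": 0.1, "tz": -15, "spin": 0},
    {"jaw": 5.5, "tx": 0, "ty": 0.1, "tz": -17.3, "spin": 0},
  ],
)

```text
clock: 26.0
tool_pos: [576.0, -74.0, 145.0]
orientation: [179.9, -3.7, 99.8]
contact_force: [0.9, 0.5, -1.5]
finger_gap: 65.1
```

>>> servo_tool(
  plan=[
    {"jaw": 5.5, "tx": 0, "ty": 0, "tz": -0.3, "spin": 0},
    {"jaw": 5.5, "tx": 0, "ty": 0, "tz": -0.6, "spin": 0},
    {"jaw": 5.5, "tx": 0, "ty": 0, "tz": -0.8, "spin": 0},
    {"jaw": 5.5, "tx": 0, "ty": 0, "tz": -0.8, "spin": 0},
  ],
)

```text
clock: 26.4
tool_pos: [577.2, -73.9, 138.9]
orientation: [179.7, -3.7, 99.8]
contact_force: [-0.4, -1.0, -2.9]
finger_gap: 65.3
```

>>> servo_tool(
  plan=[
    {"jaw": 5.5, "tx": 0, "ty": 0, "tz": -0.2, "spin": 0},
    {"jaw": 5.5, "tx": 0, "ty": 0, "tz": -0.4, "spin": 0},
    {"jaw": 5.5, "tx": 0, "ty": 0, "tz": -0.5, "spin": 0},
  ],
)

```text
clock: 26.7
tool_pos: [577.6, -74.1, 134.4]
orientation: [179.7, -3.6, 99.8]
contact_force: [0.6, -0.1, -2.3]
finger_gap: 64.8
```

>>> servo_tool(
  plan=[
    {"jaw": 5.5, "tx": 0, "ty": 0, "tz": -0.2, "spin": 0},
    {"jaw": 5.5, "tx": 0, "ty": 0, "tz": -0.4, "spin": 0},
    {"jaw": 5.5, "tx": 0, "ty": 0, "tz": -0.55, "spin": 0},
    {"jaw": 5.5, "tx": 0, "ty": 0, "tz": -0.55, "spin": 0},
  ],
)

```text
clock: 27.1
tool_pos: [577.3, -74.0, 128.4]
orientation: [179.7, -3.6, 99.8]
contact_force: [1.2, 0.2, -2.6]
finger_gap: 65.0
```

>>> servo_tool(
  plan=[
    {"jaw": 5.5, "tx": 0, "ty": 0, "tz": -0.1, "spin": 0},
    {"jaw": 5.5, "tx": 0, "ty": 0, "tz": -0.15, "spin": 0},
    {"jaw": 5.5, "tx": 0, "ty": 0, "tz": -0.15, "spin": 0},
  ],
)

```text
clock: 27.4
tool_pos: [577.4, -74.0, 127.3]
orientation: [179.7, -3.6, 99.8]
contact_force: [-1.4, 0.4, 1.0]
finger_gap: 65.1
```

>>> servo_tool(
  plan=[
    {"jaw": 5.5, "tx": 0, "ty": 0, "tz": -0.1, "spin": 0},
    {"jaw": 5.5, "tx": 0, "ty": 0, "tz": -0.1, "spin": 0},
  ],
)

```text
clock: 27.6
tool_pos: [577.5, -74.0, 127.3]
orientation: [179.7, -3.7, 99.8]
contact_force: [-2.0, 0.7, 4.7]
finger_gap: 64.9
```

>>> servo_tool(
  plan=[
    {"jaw": 5.5, "tx": 0, "ty": 0, "tz": -0.05, "spin": 0},
    {"jaw": 5.5, "tx": 0, "ty": 0, "tz": -0.1, "spin": 0},
  ],
)

```text
clock: 27.8
tool_pos: [577.5, -74.0, 127.2]
orientation: [179.8, -3.7, 99.9]
contact_force: [-5.1, 0.7, 10.0]
finger_gap: 65.3
```

>>> servo_tool(
  plan=[
    {"jaw": 7.4, "tx": 0, "ty": 0, "tz": 0, "spin": 0},
    {"jaw": 7.6, "tx": 0, "ty": 0, "tz": 0, "spin": 0},
    {"jaw": 7.6, "tx": 0, "ty": 0, "tz": 1, "spin": 0},
    {"jaw": 7.6, "tx": 0, "ty": 0, "tz": 4, "spin": 0},
    {"jaw": 7.6, "tx": 0, "ty": 0, "tz": 8, "spin": 0},
  ],
)

```text
clock: 28.3
tool_pos: [575.9, -73.6, 205.9]
orientation: [-180.0, -3.8, 99.8]
contact_force: [0.7, 0.8, -0.8]
finger_gap: 76.0
```

>>> servo_tool(
  plan=[
    {"jaw": 7.6, "tx": 0, "ty": 0, "tz": 4.5, "spin": 0},
    {"jaw": 5, "tx": 0, "ty": 0, "tz": 9, "spin": 0},
    {"jaw": 2, "tx": 0, "ty": 0, "tz": 14.5, "spin": 0},
    {"jaw": 0, "tx": 0, "ty": 0, "tz": 14.5, "spin": 0},
  ],
)

```text
clock: 28.7
tool_pos: [579.2, -74.4, 361.0]
orientation: [179.1, -3.4, 99.9]
contact_force: [0.5, -0.8, 0.7]
finger_gap: 33.0
```

>>> servo_tool(
  plan=[
    {"jaw": 0, "tx": -0.3, "ty": -4.5, "tz": 0, "spin": 0},
    {"jaw": 0, "tx": -0.6, "ty": -9, "tz": 0, "spin": 0},
    {"jaw": 0, "tx": -0.9, "ty": -13.5, "tz": 0, "spin": 0},
    {"jaw": 0, "tx": -1.2, "ty": -18, "tz": 0, "spin": 0},
    {"jaw": 0, "tx": -1.5, "ty": -22.5, "tz": 0, "spin": 0},
  ],
)

```text
clock: 29.2
tool_pos: [563.9, -301.1, 361.2]
orientation: [179.1, -3.4, 99.9]
contact_force: [0.7, 0.2, 0.7]
finger_gap: 0.0
```

```bash
python3 - <<'E'
from h import *
t=snap("top","pics/t11.png");s=snap("scene","pics/s11.png")
cv2.imwrite("pics/c11.png",np.vstack([cv2.resize(t[130:290,130:430],(560,299)),cv2.resize(s[90:290,140:515],(560,299))])[:,:,::-1])
q=state(); print(q["tool_pos"],q["orientation"])
E
```

```text
[ 563.12988086 -304.91851457  360.65089663] [179.18654967  -3.23174208  99.53073865]
```

View pics/c11.png

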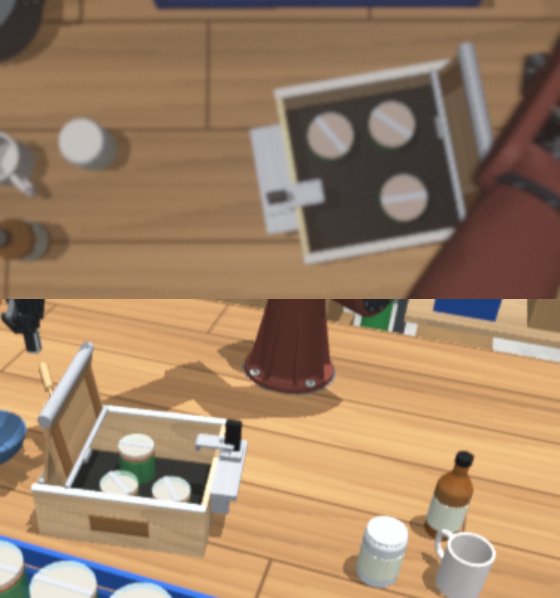

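>>> servo_tool(
  plan=[
    {"jaw": 0, "tx": 0, "ty": 0, "tz": -3, "spin": 0},
    {"jaw": 0, "tx": 0, "ty": 0, "tz": -5.1, "spin": 0},
    {"jaw": 0, "tx": 0, "ty": 0, "tz": -5.1, "spin": 0},
    {"jaw": 0, "tx": -0.2, "ty": 1.2, "tz": -5.1, "spin": 0},
    {"jaw": 0, "tx": -0.3, "ty": 1.9, "tz": -5.1, "spin": 0},
  ],
)

```text
clock: 29.8
tool_pos: [560.7, -284.7, 311.5]
orientation: [179.1, -3.2, 99.6]
contact_force: [-0.2, 0.2, 0.5]
finger_gap: 0.3
```

```bash
cat > th2.py <<'E'
from h import *
s=state(); R=Rotation.from_euler("xyz",np.radians(s["orientation"])).as_matrix(); p=s["tool_pos"]+R@[0,0,73]; d=p[:2]-[535.4,-149.9]; c,q=.985,.173
ly=-q*d[0]+c*d[1]+22; th=np.arccos(np.clip((ly+130)/130,-1,1)); print("lx",c*d[0]+q*d[1],"fold ly",ly,"th",th,"tip z",p[2],"axis z",112+130*np.sin(th),s["contact_force"],s["orientation"])
E
python3 th2.py
```

```text
lx 2.8356705949790673 fold ly -111.13269092083905 th 1.4251487840294583 tip z 238.59664587271718 axis z 240.62357734144783 [-0.22807938  0.20414472  0.46591824] [179.06710378  -3.17472463  99.5795842 ]
```

>>> servo_tool(
  plan=[
    {"jaw": 0, "tx": -0.17, "ty": 1.0, "tz": -0.4, "spin": 0},
    {"jaw": 0, "tx": -0.35, "ty": 2.0, "tz": -0.6, "spin": 0},
    {"jaw": 0, "tx": -0.55, "ty": 3.1, "tz": -1.0, "spin": 0},
    {"jaw": 0, "tx": -0.75, "ty": 4.2, "tz": -1.6, "spin": 0},
    {"jaw": 0, "tx": -0.93, "ty": 5.3, "tz": -2.2, "spin": 0},
  ],
)

```text
clock: 30.3
tool_pos: [551.1, -230.5, 288.9]
orientation: [179.1, -3.2, 99.6]
contact_force: [0.3, -0.9, 0.2]
finger_gap: -0.3
```

```bash
python3 th2.py
```

```text
lx 2.773750057069737 fold ly -56.06695329694948 th 0.9658526567265527 tip z 216.06267636833326 axis z 218.9294375053219 [ 0.33621692 -0.86780567  0.19675111] [179.07165384  -3.18267462  99.59666832]
```

```bash
python3 - <<'E'
from h import *
s=snap("scene","pics/s12.png")
cv2.imwrite("pics/c12.png",cv2.resize(s[90:290,140:340],(500,500))[:,:,::-1])
E
```

```text
(no output)
```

View pics/c12.png

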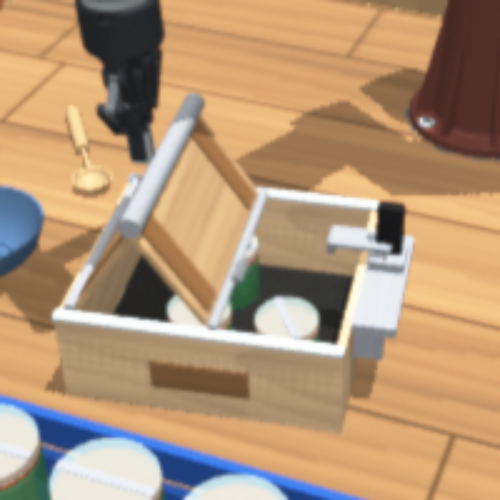

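>>> servo_tool(
  plan=[
    {"jaw": 0, "tx": -0.2, "ty": 1.1, "tz": -0.7, "spin": 0},
    {"jaw": 0, "tx": -0.35, "ty": 2.0, "tz": -1.5, "spin": 0},
    {"jaw": 0, "tx": -0.5, "ty": 2.8, "tz": -2.4, "spin": 0},
    {"jaw": 0, "tx": -0.63, "ty": 3.6, "tz": -3.4, "spin": 0},
    {"jaw": 0, "tx": -0.73, "ty": 4.2, "tz": -4.5, "spin": 0},
  ],
)

```text
clock: 30.85
tool_pos: [542.7, -185.7, 241.2]
orientation: [179.2, -3.4, 99.6]
contact_force: [0.5, -0.1, 0.3]
finger_gap: 0.0
```

```bash
python3 th2.py
```

```text
lx 2.0354442603150513 fold ly -10.171151543455572 th 0.3982002109023375 tip z 168.36686611354415 axis z 162.40879960461774 [ 0.49879351 -0.14539042  0.31236978] [179.22573443  -3.42890969  99.6479004 ]
```

>>> servo_tool(
  plan=[
    {"jaw": 0, "tx": 0, "ty": 0, "tz": -1, "spin": 0},
    {"jaw": 0, "tx": 0, "ty": 0, "tz": -1.6, "spin": 0},
    {"jaw": 0, "tx": 0, "ty": 0, "tz": -1.6, "spin": 0},
  ],
)

```text
clock: 31.15
tool_pos: [542.0, -185.5, 223.5]
orientation: [179.4, -3.5, 99.6]
contact_force: [-0.6, 0.1, -0.3]
finger_gap: 0.2
```

```bash
python3 th2.py; python3 - <<'E'
from h import *
a=snap("scene","pics/s13.png")[:,:,::-1].astype(int); r=cv2.imread("pics/scene0.png").astype(int)
# +x end of barrel region and free-edge corner
def loc(p): c,s=.985,.173; return [535.4+c*p[0]-s*p[1],-149.9+s*p[0]+c*p[1],p[2]]
import math
for n,y0,z0 in (("barrel end",-4,144),("free edge +x",122,112),("panel2 +x mid",60,125)):
    u,v=proj("scene",loc((105,y0,z0))).astype(int); w=9
    S=a[v-w-30:v+w+31,u-w-30:u+w+31].astype(np.uint8);T=r[v-w:v+w+1,u-w:u+w+1].astype(np.uint8)
    m=cv2.matchTemplate(S,T,cv2.TM_CCOEFF_NORMED); _,mx,_,l=cv2.minMaxLoc(m); print(n,(u,v),l[0]-30,l[1]-30,round(mx,2))
E
```

```text
lx 1.1840987425662988 fold ly -9.712601797766048 th 0.38900291953338706 tip z 150.65919304245153 axis z 161.30458227930953 [-0.61483907  0.07559074 -0.25397422] [179.36357127  -3.52402881  99.63114935]
barrel end (np.int64(217), np.int64(206)) 24 -7 0.67
free edge +x (np.int64(269), np.int64(223)) -3 0 0.71
panel2 +x mid (np.int64(244), np.int64(216)) -1 -1 0.72
```

>>> servo_tool(
  plan=[
    {"jaw": 0, "tx": 0, "ty": 0, "tz": -0.8, "spin": 0},
    {"jaw": 0, "tx": 0, "ty": 0, "tz": -0.8, "spin": 0},
    {"jaw": 0, "tx": -0.05, "ty": 0.3, "tz": -0.8, "spin": 0},
    {"jaw": 0, "tx": -0.09, "ty": 0.5, "tz": -0.8, "spin": 0},
    {"jaw": 0, "tx": -0.09, "ty": 0.5, "tz": -0.8, "spin": 0},
  ],
)

```text
clock: 31.7
tool_pos: [541.7, -180.7, 216.7]
orientation: [179.3, -3.4, 99.6]
contact_force: [-0.3, -0.1, -0.3]
finger_gap: -0.0
```

```bash
python3 th2.py
```

```text
lx 1.8173545498956587 fold ly -5.01497874377019 th 0.2786660039197475 tip z 143.88243460622996 axis z 147.75953665219646 [-0.27787492 -0.14788833 -0.25805748] [179.26464872  -3.44623422  99.64641818]
```

>>> servo_tool(
  plan=[
    {"jaw": 0, "tx": -0.05, "ty": 0.3, "tz": 0, "spin": 0},
    {"jaw": 0, "tx": -0.05, "ty": 0.3, "tz": 0, "spin": 0},
    {"jaw": 0, "tx": -0.05, "ty": 0.3, "tz": 0, "spin": 0},
  ],
)

```text
clock: 32.0
tool_pos: [541.6, -180.0, 217.0]
orientation: [179.2, -3.1, 99.7]
contact_force: [0.6, -7.2, -3.9]
finger_gap: -0.1
```

```bash
python3 th2.py
```

```text
lx 1.8935976272137873 fold ly -4.803830104231562 th 0.27269906688607337 tip z 144.0632506666975 axis z 147.01312673026914 [ 0.57601333 -7.17822528 -3.9328015 ] [179.21470071  -3.06875845  99.67610462]
```

>>> servo_tool(
  plan=[
    {"jaw": 0, "tx": -0.09, "ty": 0.5, "tz": 0, "spin": 0},
    {"jaw": 0, "tx": -0.09, "ty": 0.5, "tz": 0, "spin": 0},
    {"jaw": 0, "tx": -0.09, "ty": 0.5, "tz": 0, "spin": 0},
  ],
)

```text
clock: 32.3
tool_pos: [541.3, -179.2, 217.1]
orientation: [179.1, -2.4, 99.7]
contact_force: [0.9, -11.7, -5.1]
finger_gap: -0.2
```

```bash
python3 th2.py
```

```text
lx 1.9029356965944606 fold ly -4.758678073420981 th 0.27140650517472803 tip z 144.20675762521392 axis z 146.85127375122747 [  0.85902855 -11.69197156  -5.08355613] [179.13165817  -2.4304645   99.71331134]
```

>>> servo_tool(
  plan=[
    {"jaw": 0, "tx": 0.1, "ty": -0.6, "tz": 0, "spin": 0},
    {"jaw": 0, "tx": 0.1, "ty": -0.6, "tz": 2.5, "spin": 0},
    {"jaw": 0, "tx": -0.1, "ty": 0.6, "tz": 2.5, "spin": 0},
    {"jaw": 0, "tx": -0.38, "ty": 2.1, "tz": 2.5, "spin": 0},
    {"jaw": 0, "tx": -0.38, "ty": 2.1, "tz": 2.0, "spin": 0},
  ],
)

```text
clock: 32.8
tool_pos: [536.9, -155.6, 236.6]
orientation: [179.2, -2.5, 99.8]
contact_force: [-0.3, 0.0, -0.3]
finger_gap: -0.2
```

```bash
python3 th2.py
```

```text
lx 1.5703925025552543 fold ly 19.378366677446635 th 0.0 tip z 163.682014123424 axis z 112.0 [-0.26317857  0.02220393 -0.34823971] [179.15482564  -2.51703853  99.84141827]
```

>>> servo_tool(
  plan=[
    {"jaw": 0, "tx": 0, "ty": 0, "tz": -0.5, "spin": 0},
    {"jaw": 0, "tx": 0, "ty": 0, "tz": -0.8, "spin": 0},
    {"jaw": 0, "tx": 0, "ty": 0, "tz": -1.1, "spin": 0},
    {"jaw": 0, "tx": 0, "ty": 0, "tz": -1.2, "spin": 0},
    {"jaw": 0, "tx": 0, "ty": 0, "tz": -1.2, "spin": 0},
  ],
)

```text
clock: 33.3
tool_pos: [536.3, -154.4, 227.3]
orientation: [179.3, -2.8, 99.9]
contact_force: [-8.5, 5.1, 18.3]
finger_gap: -0.3
```

```bash
python3 th2.py
```

```text
lx 0.981537151770021 fold ly 20.913874077506254 th 0.0 tip z 154.37391302206433 axis z 112.0 [-8.45528429  5.10168173 18.29167233] [179.32300681  -2.76175109  99.85067663]
```

>>> servo_tool(
  plan=[
    {"jaw": 0, "tx": 0, "ty": 0, "tz": 2.5, "spin": 0},
    {"jaw": 0, "tx": 0, "ty": 0, "tz": 4.5, "spin": 0},
    {"jaw": 3, "tx": -1.4, "ty": 4, "tz": 4.5, "spin": 0},
    {"jaw": 6, "tx": -2.8, "ty": 8, "tz": 4.5, "spin": 0},
    {"jaw": 6, "tx": -4.2, "ty": 12, "tz": 4.5, "spin": 0},
  ],
)

```text
clock: 33.8
tool_pos: [493.6, -33.6, 271.6]
orientation: [179.4, -2.8, 99.8]
contact_force: [0.6, 1.1, 0.0]
finger_gap: 43.3
```

>>> servo_tool(
  plan=[
    {"jaw": 6, "tx": -1.5, "ty": 4, "tz": 0, "spin": 0},
    {"jaw": 6, "tx": -1.5, "ty": 4, "tz": 0, "spin": 0},
  ],
)

```text
clock: 34.0
tool_pos: [476.1, 10.0, 270.1]
orientation: [179.5, -2.9, 100.0]
contact_force: [0.7, -0.6, -0.2]
finger_gap: 60.1
```

>>> servo_tool(
  plan=[
    {"jaw": 6, "tx": 0, "ty": 0, "tz": 0, "spin": 0},
  ],
)

```text
clock: 34.1
tool_pos: [476.0, 10.4, 269.7]
orientation: [179.5, -2.9, 100.1]
contact_force: [0.1, 0.2, 0.3]
finger_gap: 59.9
```

Descend onto the fin (to z ≈ 218), grip, then slide home.

>>> servo_tool(
  plan=[
    {"jaw": 6, "tx": 0.3, "ty": -0.4, "tz": -2, "spin": 0},
    {"jaw": 6, "tx": 0.3, "ty": -0.4, "tz": -5, "spin": 0},
    {"jaw": 6, "tx": 0.3, "ty": -0.4, "tz": -5, "spin": 0},
    {"jaw": 2, "tx": 0.3, "ty": -0.4, "tz": -5, "spin": 0},
    {"jaw": 0.5, "tx": 0.3, "ty": -0.4, "tz": -5, "spin": 0},
  ],
  squeeze=25,
)

```text
clock: 34.6
tool_pos: [480.0, 5.6, 221.0]
orientation: [179.4, -2.9, 100.1]
contact_force: [0.3, 0.1, -0.5]
finger_gap: 32.2
```

>>> servo_tool(
  plan=[
    {"jaw": 0.5, "tx": 0, "ty": 0, "tz": 0, "spin": 0},
    {"jaw": 0.5, "tx": 0, "ty": 0, "tz": 0, "spin": 0},
    {"jaw": 0.5, "tx": 0, "ty": 0, "tz": 0, "spin": 0},
  ],
)

```text
clock: 34.9
tool_pos: [481.1, 5.2, 222.7]
orientation: [179.3, -2.8, 100.1]
contact_force: [-0.5, -1.0, 3.9]
finger_gap: 13.4
```

>>> servo_tool(
  plan=[
    {"jaw": 0.5, "tx": 1.18, "ty": 0.21, "tz": 0, "spin": 0},
    {"jaw": 0.5, "tx": 2.36, "ty": 0.42, "tz": 0, "spin": 0},
    {"jaw": 0.5, "tx": 3.55, "ty": 0.62, "tz": 0, "spin": 0},
    {"jaw": 0.5, "tx": 4.73, "ty": 0.83, "tz": 0, "spin": 0},
    {"jaw": 0.5, "tx": 5.91, "ty": 1.04, "tz": 0, "spin": 0},
  ],
)

```text
clock: 35.4
tool_pos: [540.9, 15.6, 222.6]
orientation: [179.4, -2.7, 100.1]
contact_force: [-22.2, -7.0, 12.9]
finger_gap: 13.3
```

>>> servo_tool(
  plan=[
    {"jaw": 0.5, "tx": 0.3, "ty": 0.05, "tz": 0, "spin": 0},
    {"jaw": 0.5, "tx": 0.3, "ty": 0.05, "tz": 0, "spin": 0},
  ],
)

```text
clock: 35.6
tool_pos: [541.5, 15.7, 222.6]
orientation: [-179.9, -2.8, 100.2]
contact_force: [-14.7, -4.3, 11.5]
finger_gap: 13.4
```

>>> servo_tool(
  plan=[
    {"jaw": 0.5, "tx": 0.2, "ty": 0.03, "tz": 0, "spin": 0},
    {"jaw": 0.5, "tx": 0.2, "ty": 0.03, "tz": 0, "spin": 0},
  ],
)

```text
clock: 35.8
tool_pos: [541.9, 15.7, 222.6]
orientation: [-179.5, -2.8, 100.2]
contact_force: [-11.2, -3.8, 9.7]
finger_gap: 13.8
```

>>> servo_tool(
  plan=[
    {"jaw": 4, "tx": 0, "ty": 0, "tz": 0, "spin": 0},
    {"jaw": 5, "tx": 0, "ty": 0, "tz": 0, "spin": 0},
    {"jaw": 5, "tx": 0, "ty": 0, "tz": 3, "spin": 0},
    {"jaw": 5, "tx": 0, "ty": 0, "tz": 7, "spin": 0},
    {"jaw": 5, "tx": 0, "ty": 0, "tz": 10, "spin": 0},
  ],
)

```text
clock: 36.3
tool_pos: [543.3, 16.2, 324.6]
orientation: [-179.7, -2.8, 100.2]
contact_force: [0.0, -0.9, 0.9]
finger_gap: 50.0
```

>>> servo_tool(
  plan=[
    {"jaw": 5, "tx": -2, "ty": 4.5, "tz": 0, "spin": 0},
    {"jaw": 5, "tx": -4, "ty": 9, "tz": 0, "spin": 0},
    {"jaw": 5, "tx": -6, "ty": 13.5, "tz": 0, "spin": 0},
    {"jaw": 5, "tx": -8, "ty": 18, "tz": 0, "spin": 0},
    {"jaw": 5, "tx": -8, "ty": 18, "tz": 0, "spin": 0},
  ],
)

```text
clock: 36.8
tool_pos: [461.4, 201.3, 324.8]
orientation: [-179.7, -3.0, 100.6]
contact_force: [-0.1, -0.6, 0.3]
finger_gap: 50.1
```

```bash
python3 - <<'E'
from h import *
t=snap("top","pics/t14.png");s=snap("scene","pics/s14.png")
f=lambda i,b:np.ascontiguousarray(cv2.resize(i[b[0]:b[1],b[2]:b[3]],(390,293)))
r=[cv2.imread(f"pics/{n}0.png")[:,:,::-1] for n in("top","scene")]
T=(140,290,250,450);S=(130,280,150,350)
cv2.imwrite("pics/c14.png",np.vstack([np.hstack([f(t,T),f(r[0],T)]),np.hstack([f(s,S),f(r[1],S)])])[:,:,::-1])
E
```

```text
(no output)
```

View pics/c14.png

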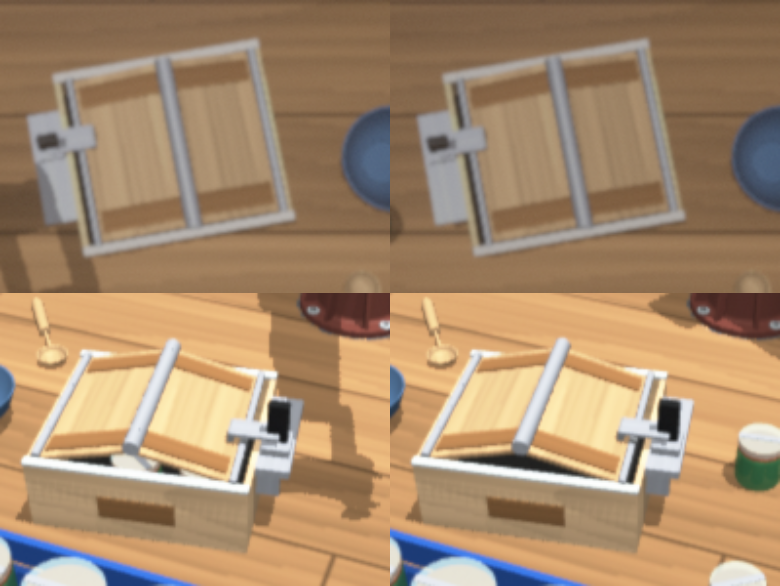

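```bash
python3 -c "
from cell import *
print(job_done())"
```

```text
the job is handed in; nothing more can be done
None
```

The job is done and handed in at about 37 s of the 210 s allowed. There were three squat jars, and all of them are now in the locker with the hatch closed and the lock home.

- **Opening:** I slid the lock open until it hit its end stop. I then pushed the hatch at its fold until it stopped moving, at a measured panel angle of about 1.42 rad from horizontal against a nominal 1.40.
- **Packing:** One jar was knocked aside about 5 cm during the run. I found its new place in the pictures before gripping it. Each jar was lowered until it touched the liner, with 5 to 10 N of contact, and then released. A picture taken before closing showed all three standing upright.
- **Closing:** The hatch was pushed back until it was blocked at about 12 N. Pressing on the fold barrel put its top at about 154.4 mm against 155 mm expected. The lock then slid home until blocked, 61 mm of travel.

**Last check:** The final top and scene pictures show the hatch, fold barrel and lock in the same places as at the start. The bowl showed no movement in that picture. The mug, vinegar bottle and tin looked in place in the picture taken before the hatch was closed, and I did not check them again after that.

**Disagreements:**
- The scene and top cameras differed by 5 to 8 mm in x on the jars, so I aimed between them.
- Pushing the hatch left the tool tilted about 3.5°. I allowed for that in the moves that followed.

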